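# Load the tray sealer with the tray that fits

### The job

Load the tray sealer: of the three black trays, find the one that fits snugly between the side walls of the sliding shuttle, bring the empty shuttle in front of it and slide that tray along the table, without lifting it, into the shuttle until it rests against the shuttle's back wall. Then run the loaded shuttle fully home to the stop at the left end of the machine (the end with the raised sealing head), and let go. Leave the two other trays and everything else on the table where they are.

Things in the scene. Friction and masses are not known exactly. Their poses are not given: they have to be found in the camera images.
- shuttle (a joint): Travel of the shuttle along its straight rail, m: 0 = fully home at the left end stop, growing as it goes to the right (along the machine's -y) up to 0.60. It stays where it is left; it takes about 2 N to slide by hand plus a little damping.
- seat (a point): Point on the table at the centre of the shuttle's bay; moves with the shuttle. x points straight into the bay (away from the robot, square to the rail), y along the rail to home (left), z up. The shuttle is an aluminium U, open in front, without a floor: side walls 110 mm apart inside, 6 mm thick, 40 mm high; back wall's inner face at x = +50 mm. A 100 mm long tray resting against it is centred here.
- mouth (a point): Point on the table in the middle of the shuttle's mouth, 52 mm in front (-x) of the seat, where the side walls start; moves with the shuttle, axes as the seat. From here flared lips, 40 mm high, reach about 20 mm further to the front and widen the mouth from 110 to about 127 mm.
- post (a point): Centre of the top of the shuttle's orange push post, a block 16 mm wide (along the rail) by 30 mm, 30 to 92 mm above the table, carried on a bracket (30 to 40 mm high) 36 mm clear of the shuttle's right side wall, 105 mm right of and 15 mm in front of the seat; push it sideways, or pinch it from above, to run the shuttle. Axes as for the seat.
- sealer: The fixed tray sealer: white housing 150 mm deep, 680 mm wide, 70 mm high, with the shuttle's rail along its front. Origin: point on the table where the seat is when the shuttle is home; x away from the robot, y along the rail to the left. The housing's front face is at x = 100 mm, its ends at y = -590 and +90 mm.
- home (a point): Same point and axes as the sealer's origin. Around it stand a grey end stop (y = 76 to 88 mm, 50 mm high), a yellow guard plate across the front (x = -82 to -76 mm, y = -45 to +75 mm, 50 mm high), so that no tray can be loaded here, and on the housing the sealing head, an upright plate at x = 140 to 190 mm, reaching 200 mm above the table.
- tray_small: Black open portion tray with a flat floor and straight walls, 84 mm wide (its y) by 100 mm (its x), 32 mm high, walls (worn grey along the top edge) and floor 5 mm thick, 0.15 kg give or take 30%; stands loose and upright on the table with its x roughly away from the robot. Origin: centre of its underside.
- tray_medium: Black open portion tray with a flat floor and straight walls, 104 mm wide (its y) by 100 mm (its x), 32 mm high, walls (worn grey along the top edge) and floor 5 mm thick, 0.15 kg give or take 30%; stands loose and upright on the table with its x roughly away from the robot. Origin: centre of its underside.
- tray_large: Black open portion tray with a flat floor and straight walls, 124 mm wide (its y) by 100 mm (its x), 32 mm high, walls (worn grey along the top edge) and floor 5 mm thick, 0.15 kg give or take 30%; stands loose and upright on the table with its x roughly away from the robot. Origin: centre of its underside.
- pan: Steel food pan, 160 x 100 x 65 mm, a bystander. Origin: centre of its underside.
- oil: Yellow bottle with a red cap, 60 mm across, 170 mm high, a bystander. Origin: centre of its underside.
- bowl: Steel bowl, 130 mm across, 60 mm high, a bystander. Origin: centre of its underside.
- jar: Amber jar, 64 mm across, 85 mm high, a bystander. Origin: centre of its underside.
Mind the look-alikes: they are no part of the job. What is shaped like the tray_medium but blue or purple is not meant.

How it is judged:
By the outcome, as a careful person would: the job done as asked, in the order asked, and still so for the second after the job is handed in, with the robot touching nothing.
It also fails if it takes over 64 s, if anything falls off the work surface, if the arm or the gripper's body presses on something with over 40 N, if the wrist force passes 120 N, or if a joint passes its speed limit or range.

### The arm

A 6-joint arm with a two-finger parallel gripper is mounted at the origin on the work surface. World frame = base frame: x ahead of the robot, y to its left, z up, the work surface at z = 0. Lengths are in mm, angles in rad, forces in N, time in s.
With the tool pointing down it reaches from about 350 to 975 mm from the base axis. Payload 7.1 kg.
Tool frame: the origin (TCP) lies on the centre line of the jaws, within the pads' length; the fingertips stand 17 mm ahead of it and the grasp point (between the pads) lies 2 mm behind it; z points along the fingers, y is the direction in which the jaws open and shut (so a half turn about z gives the same grasp; the last joint's range is limited). The gripper opens to 88 mm and grips with 3 to 60 N. Pads are 20 mm wide; open, the fingers measure 115 mm over their backs; the gripper's body (75 mm by 178 mm) begins 61 mm behind the grasp point.
Start: joints at [1.254, 0.423, 1.63, -0, 1.089, -0.019], TCP at [183.354, 597.483, 215.575] pointing down, gripper open.
Joint ranges: [-3, 3], [-0.9, 2.11], [0.09, 2.58], [-1.31, 4.45], [0.11, 2.69], [-2.54, 2.54]. Speed limits (rad/s): [2.39, 2.39, 3.01, 3.14, 3.14, 3.14].

### API

Orientations are given as a rotation vector (axis times angle).
In Python, from workcell import ctrl, imaging, workorder gives the robot as it stands. The module is installed in compiled form; this text tells all that it offers.
- The arm moves only by the shell command python3 -m crank 'ROWS' [OPENING]. ROWS is JSON, a list of rows, each an object with "travel": the shift along the tool's x, y, z as a fraction of full scale, a list of three; "turn": the turn about the tool's z as a fraction of full scale. In form: [{"travel": [dx, dy, dz], "turn": turn}, ...]. A call has 1 to 20 rows; each row shifts and turns the pose as measured when the row begins, along the tool's axes as they then stand; what a row does not reach is not made up. Full scale, the value 1, is 5 cm for a shift and 0.1 rad for a turn. A row lasts 1/10 s, in which the tool goes at most 50 mm and 8.59 degrees, less where a joint would pass 70% of its speed; a pose out of reach is approached as far as the arm can. A call with a number of a shift or a turn outside -1 to 1 is refused whole. A call with a gripper value outside its range is refused whole. OPENING is the gripper command: -1 is shut, 1 is fully open, values between are in proportion, set as the call begins (- or left out, the last holds). The fingers move at their own pace and stop on an object; the grip force is fixed at half the most. Time passes only in rows, so rows that do not move let the fingers close. It gives the time, the measured TCP pose, the force and the opening at its end, in the units of the state.
- ctrl.get_obs(): the state, without advancing time (a new reading comes with each control period).
- imaging.get_image(name): name is "scene" or "top" or "wrist"; returns the picture (400x640x3 uint8, blue, green, red); there is no depth.
- imaging.camera_info(name): a dict with "camera_matrix" (3x3 intrinsics, pixels), "rvec" (rotation vector, rad) and "tvec" (3), from world to camera coordinates, as OpenCV has them. Camera axes: x right, y down, z forward; pixel columns grow to the right and rows downward; lengths in mm; the calibration is good to about 2 mm. A picture is of the moment at which its call begins: read the wrist's pose just before it. camera_info takes no time and is no camera call; for the wrist camera it gives the pose at the moment of the call.
- workorder.close_job(): hands the job in, once; it reports no verdict.
The state is a dict: "t": time; "qpos": joint angles; "qvel": joint speeds; "joint_torque": joint torques, N m; "ee_pos": TCP position; "orientation": TCP orientation; "ft_force": force on the tool from outside, world axes, zero at the start; "moment": the same for the moment, N m; "width": finger opening in mm.
Only numpy, scipy, OpenCV 4.12 (cv2) and the standard library are available. Lean on these libraries where they do the work, as an engineer would, in place of code of your own. Each camera call takes 0.05 s, during which the arm holds its last target.

## Working session

There is one attempt and no reset: what is moved stays moved. The work goes in short steps, Python scripts to look and compute and a shell command to move; the robot and the scene stay as the last step left them, time stands still between calls to the robot, and variables do not carry over. Pictures are saved under pics/ and viewed, and the job is handed in when it is done.

```bash
mkdir -p pics; ls
python3 - <<'E'
from workcell import ctrl, imaging
import cv2
o=ctrl.get_obs(); print({k:o[k] for k in('t','ee_pos','orientation','width','ft_force')})
for n in('scene','top','wrist'):
    im=imaging.get_image(n); cv2.imwrite(f'pics/{n}0.png',im)
E
```

```text
pics
{'t': 0.0, 'ee_pos': array([183.17492797, 596.96152303, 214.79855016]), 'orientation': array([-4.65992001e-01, -3.10658822e+00,  2.34615428e-03]), 'width': 87.70358728111503, 'ft_force': array([-0.12595051,  0.2650297 ,  0.62393888])}
```

View pics/scene0.png

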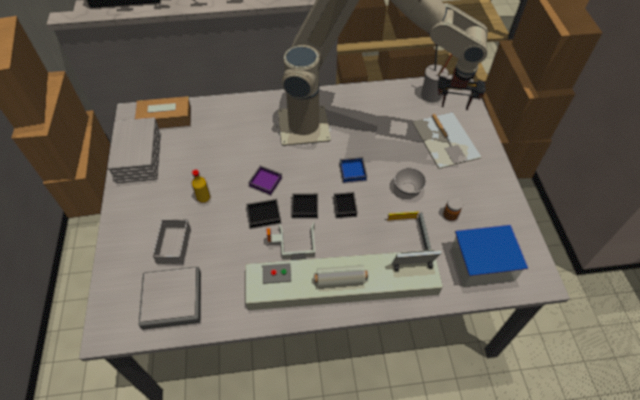

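View pics/top0.png

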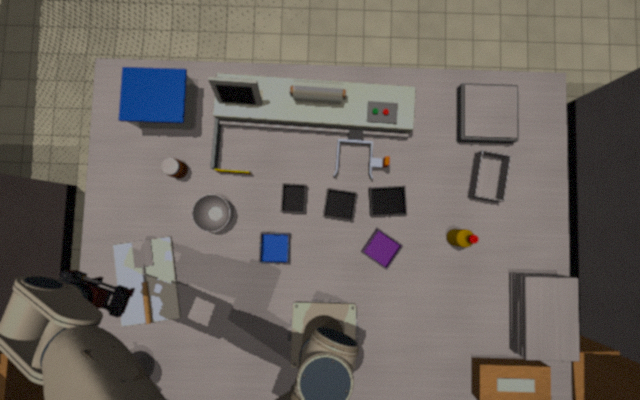

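View pics/wrist0.png

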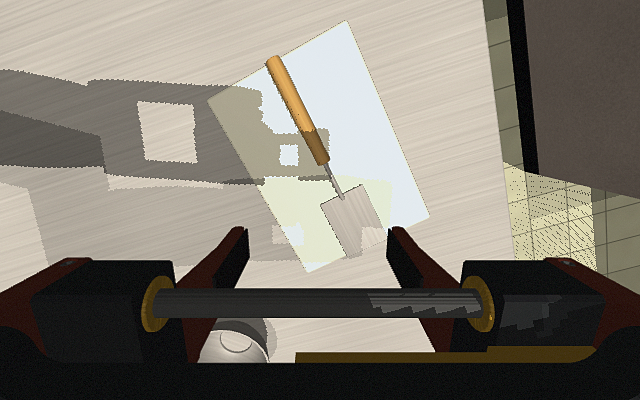

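The top view shows black trays at about (293,198), (340,204) and (388,200). The blue (275,248) and purple (381,248) look-alikes aren't meant. The shuttle is at (353,157) with its orange post at (386,161). Next I'll take a close crop and measure.

```bash
cat > h.py <<'E'
import numpy as np, cv2
from workcell import ctrl, imaging
def cam(n):
    c=imaging.camera_info(n); return np.array(c['camera_matrix'],float),np.array(c['rvec'],float).ravel(),np.array(c['tvec'],float).ravel()
def px2w(c,uv,z):
    K,r,t=c; R=cv2.Rodrigues(r)[0]; C=-R.T@t
    d=(R.T@np.linalg.inv(K)@np.array([uv[0],uv[1],1.])); return C+d*(z-C[2])/d[2]
def w2px(c,P):
    K,r,t=c; return cv2.projectPoints(np.array(P,float).reshape(-1,3),r,t,K,None)[0].reshape(-1,2)
E
python3 - <<'E'
from h import *
im=cv2.imread('pics/top0.png'); c=cam('top')
K,r,t=c; print(K, -cv2.Rodrigues(r)[0].T@t)
cv2.imwrite('pics/topc.png',cv2.resize(im[65:235,205:425],None,fx=3.5,fy=3.5,interpolation=cv2.INTER_CUBIC))
g=cv2.cvtColor(im,cv2.COLOR_BGR2GRAY)
for n,(u,v) in dict(a=(293,198),b=(340,204),c=(388,200)).items():
    m=np.zeros_like(g); m[v-25:v+25,u-24:u+24]=(g[v-25:v+25,u-24:u+24]<75)
    k,l,s,ce=cv2.connectedComponentsWithStats(m); i=1+np.argmax(s[1:,4])
    cs=cv2.findContours((l==i).astype('uint8'),0,1)[0][0].reshape(-1,2)
    W=np.array([px2w(c,p,30)[:2] for p in cs],np.float32); print(n,s[i],cv2.minAreaRect(W))
for n,uv,z in [('shutL',(337,141),40),('shutR',(370,141),40),('post',(386,161),92),('boxFL',(414,131),70),('boxFR',(213,119),70),('yel',(217,170),50),('yel2',(251,172),50)]:
    print(n,px2w(c,uv,z))
E
```

```text
[[369.26470136   0.         321.59949653]
 [  0.         369.26470136 197.42899449]
 [  0.           0.           1.        ]] [ 374.46343731   23.6922201  1291.8348569 ]
a [282 184  26  30 693] ((459.2958984375, 112.89637756347656), (83.15189361572266, 98.43900299072266), 87.7269287109375)
b [324 189  33  33 852] ((443.29888916015625, -44.247344970703125), (101.8966293334961, 99.30370330810547), 82.93978118896484)
c [ 369  186   37   31 1044] ((459.2225646972656, -206.0650177001953), (100.29557037353516, 123.79632568359375), 4.892392158508301)
shutL [661.5612938  -28.21969394  40.        ]
shutR [ 665.02004123 -141.71309115   40.        ]
post [ 587.95431644 -188.72347257   92.        ]
boxFL [ 696.70072354 -285.25474251   70.        ]
boxFR [716.97663434 391.999859    70.        ]
yel [547.41061208 375.66282301  50.        ]
yel2 [544.03920942 260.47355762  50.        ]
```

View pics/topc.png

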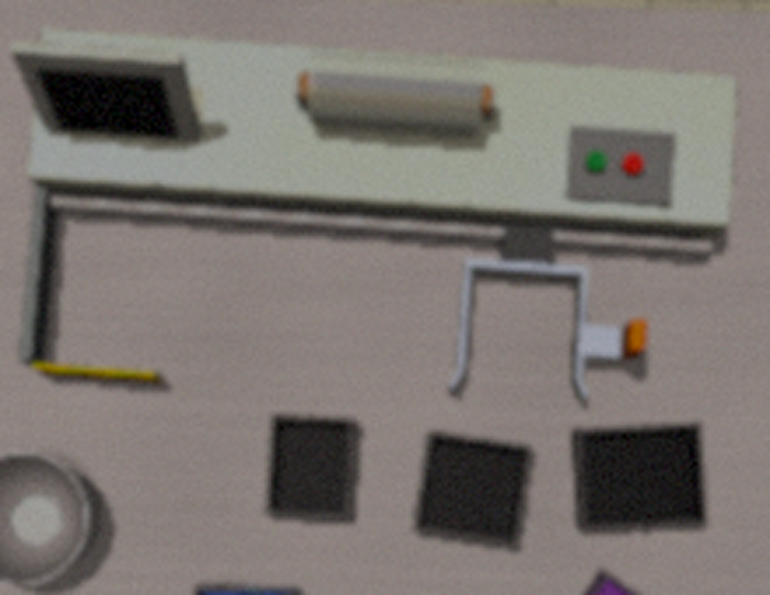

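Medium tray is the middle one: 102 × 99 mm measured, against 83 and 124 for its neighbours. It sits at about (443,-44), yaw about -7°. The seat is near (603,-84) and home near (614,305). First I'll turn the tool so its jaws open along the machine's x axis (+1.30 rad), which suits both the post and the tray.

```bash
python3 -m crank '[{"travel":[0,0,-0.4],"turn":1},{"travel":[0,0,-0.4],"turn":1},{"travel":[0,0,-0.4],"turn":1},{"travel":[0,0,0],"turn":1},{"travel":[0,0,0],"turn":1},{"travel":[0,0,0],"turn":1},{"travel":[0,0,0],"turn":1},{"travel":[0,0,0],"turn":1},{"travel":[0,0,0],"turn":1},{"travel":[0,0,0],"turn":1},{"travel":[0,0,0],"turn":1},{"travel":[0,0,0],"turn":1},{"travel":[0,0,0],"turn":1},{"travel":[0,0,0],"turn":0.1}]'
cat >> h.py <<'E'
def state():
    o=ctrl.get_obs(); R=cv2.Rodrigues(np.array(o['orientation'],float))[0]
    print('t%.2f'%o['t'],np.round(o['ee_pos'],1),'toolx yaw %.2f deg'%np.degrees(np.arctan2(R[1,0],R[0,0])),'toolz',np.round(R[:,2],3),'w%.1f'%o['width'],'F',np.round(o['ft_force'],1))
    return np.array(o['ee_pos']),R
def togo(P):
    p,R=state(); d=R.T@(np.array(P,float)-p); print('tool-frame mm',np.round(d,1),'rows of 50:',np.round(d/50,3)); return d
E
python3 -c "
from h import *
togo([500,-100,260])"
```

```text
t: 1.55
ee_pos: [182.2, 593.9, 272.5]
orientation: [2.316, 2.114, -0.015]
ft_force: [-0.4, 0.2, 0.7]
width: 87.8
t1.55 [182.2 593.9 272.5] toolx yaw 84.79 deg toolz [-0.004 -0.011 -1.   ] w87.8 F [-0.4  0.2  0.7]
tool-frame mm [-662.   379.6   18.8] rows of 50: [-13.24    7.592   0.375]
```

```bash
python3 -m crank '[{"travel":[-0.8,0.45,0],"turn":-0.3},{"travel":[-0.8,0.45,0],"turn":-0.3},{"travel":[-0.8,0.45,0],"turn":0},{"travel":[-0.8,0.45,0],"turn":0},{"travel":[-0.8,0.45,0],"turn":0},{"travel":[-0.8,0.45,0],"turn":0},{"travel":[-0.8,0.45,0],"turn":0},{"travel":[-0.8,0.45,0],"turn":0},{"travel":[-0.8,0.45,0],"turn":0},{"travel":[-0.8,0.45,0],"turn":0},{"travel":[-0.8,0.45,0],"turn":0},{"travel":[-0.8,0.45,0],"turn":0},{"travel":[-0.8,0.45,0],"turn":0},{"travel":[-0.8,0.45,0],"turn":0},{"travel":[-0.8,0.45,0],"turn":0},{"travel":[-0.6,0.4,0],"turn":0},{"travel":[0,0,0],"turn":0}]'
python3 -c "
from h import *
state(); c=cam('wrist'); im=imaging.get_image('wrist'); cv2.imwrite('pics/w1.png',im); np.savez('w1.npz',*c)
K,r,t=c; print(K[0,0], -cv2.Rodrigues(r)[0].T@t)"
```

```text
t: 3.25
ee_pos: [542.2, -65.5, 277.4]
orientation: [2.193, 2.238, -0.009]
ft_force: [-0.6, 0.1, 1.3]
width: 87.5
t3.25 [542.2 -65.5 277.4] toolx yaw 91.16 deg toolz [ 0.002 -0.01  -1.   ] w87.5 F [-0.6  0.1  1.3]
276.9299878974843 [540.2333635   10.34591161 445.74788053]
```

View pics/w1.png

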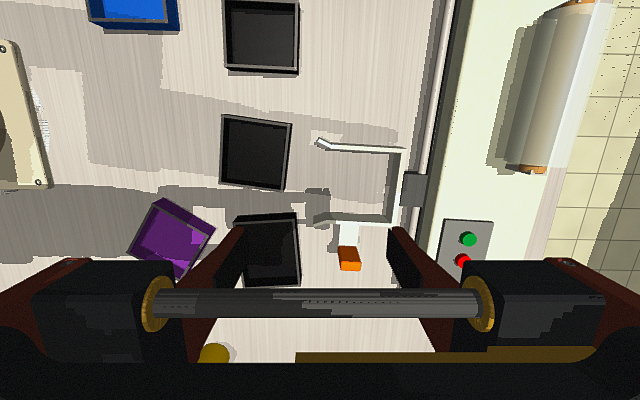

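The wrist view shows the medium tray at about (255,153), the small one above, the large one below, the shuttle U at (325–405, 140–225) and the orange post at (349,257). Close crop to measure from.

```bash
python3 -c "
import cv2
im=cv2.imread('pics/w1.png')[95:285,205:425]
cv2.imwrite('pics/w1c.png',cv2.resize(im,None,fx=3.5,fy=3.15,interpolation=cv2.INTER_CUBIC))"
```

```text
(no output)
```

View pics/w1c.png

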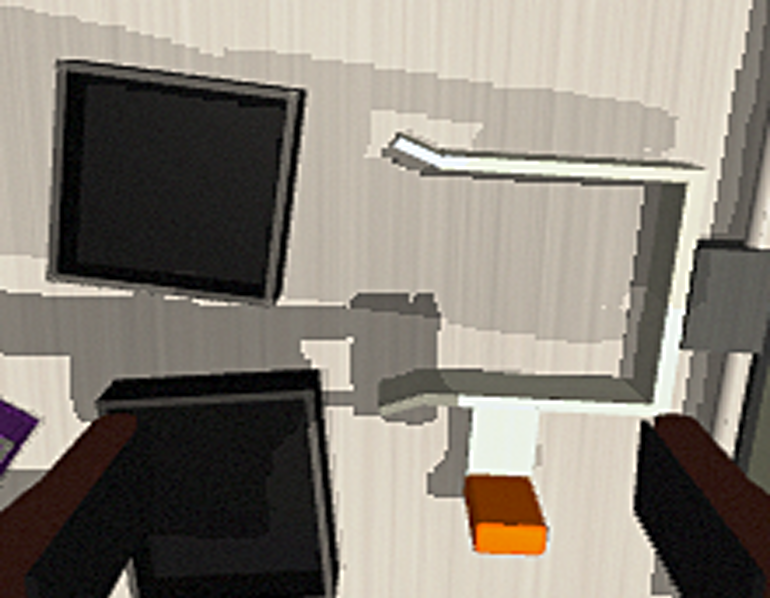

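```bash
cat > m1.py <<'E'
from h import *
d=np.load('w1.npz'); c=[d[k] for k in d.files]
f=lambda p,z:px2w(c,(p[0]/3.5+205-.36,p[1]/3.15+95-.36),z)
T=dict(TL=(57,62),TR=(302,90),BR=(274,300),BL=(48,278))
W={k:f(p,32) for k,p in T.items()}
for k in W: print(k,np.round(W[k],1))
print('centre',np.round(sum(W.values())/4,1))
a=lambda p,q:np.degrees(np.arctan2(*(W[q]-W[p])[[1,0]])); D=lambda p,q:np.linalg.norm(W[q]-W[p])
print('x-edges yaw',a('TL','TR'),a('BL','BR'),'y-edges yaw-90',a('BL','TL')-90,a('BR','TR')-90,'len',D('TL','TR'),D('BL','BR'),D('BL','TL'),D('BR','TR'))
for n,p,z in [('post',(511,538),92),('postcorn',(475,525),92),('postcorn',(541,525),92),('postcorn',(478,552),92),('backL in',(688,183),40),('backR in',(650,405),40),('backL out',(703,170),40),('backR out',(661,412),40),('lipL start',(432,160),40),('lipR',(430,408),40)]: print(n,np.round(f(p,z),1))
E
python3 m1.py
```

```text
TL [403.3  13.2  32. ]
TR [503.1   3.   32. ]
BR [490.1 -96.4  32. ]
BL [391.6 -87.3  32. ]
centre [447.  -41.9  32. ]
x-edges yaw -5.847327691519544 -5.263279112644226 y-edges yaw-90 -6.649012215587405 -7.447222449226814 len 100.2985445379707 98.92235722444842 101.1375172783569 100.1583077411844
post [ 592.6 -190.6   92. ]
postcorn [ 577.6 -184.3   92. ]
postcorn [ 604.4 -183.8   92. ]
postcorn [ 579.4 -198.    92. ]
backL in [664.  -35.1  40. ]
backR in [ 658.5 -144.9   40. ]
backL out [669.6 -29.   40. ]
backR out [ 663.8 -148.5   40. ]
lipL start [557.2 -26.8  40. ]
lipR [ 560.1 -148.4   40. ]
```

```bash
python3 -c "
from h import *
togo([591,-189,72])"
```

```text
t3.30 [540.8 -64.  277.1] toolx yaw 91.18 deg toolz [ 0.    -0.009 -1.   ] w87.9 F [-0.5 -0.6 -0.5]
tool-frame mm [-124.1   47.6  206.2] rows of 50: [-2.483  0.952  4.124]
```

```bash
python3 -m crank '[{"travel":[-0.6,0.24,0.3],"turn":0},{"travel":[-0.6,0.24,0.4],"turn":0},{"travel":[-0.6,0.24,0.4],"turn":0},{"travel":[-0.55,0.2,0.4],"turn":0},{"travel":[0,0,0],"turn":0.45}]'
python3 -c "
from h import *
togo([591,-189,72])"
```

```text
t: 3.8
ee_pos: [589.0, -178.1, 201.1]
orientation: [2.231, 2.206, -0.007]
ft_force: [-0.2, 0.2, 0.6]
width: 88.0
t3.80 [ 589.  -178.1  201.1] toolx yaw 89.34 deg toolz [-0.    -0.006 -1.   ] w88.0 F [-0.2  0.2  0.6]
tool-frame mm [-10.1   2.1 129.2] rows of 50: [-0.202  0.042  2.584]
```

```bash
python3 -m crank '[{"travel":[-0.2,0.04,0.4],"turn":0},{"travel":[0,0,0.5],"turn":0},{"travel":[0,0,0.5],"turn":0},{"travel":[0,0,0.4],"turn":0},{"travel":[0,0,0.3],"turn":0.15},{"travel":[0,0,0],"turn":0}]'
python3 -c "
from h import *
togo([591,-189,72]); cv2.imwrite('pics/w2.png',imaging.get_image('wrist'))"
```

```text
t: 4.4
ee_pos: [588.5, -180.9, 92.6]
orientation: [2.239, 2.203, -0.008]
ft_force: [-0.3, 0.6, -0.3]
width: 88.2
t4.40 [ 588.5 -180.9   92.6] toolx yaw 89.08 deg toolz [-0.003 -0.004 -1.   ] w88.2 F [-0.3  0.6 -0.3]
tool-frame mm [-8.   2.7 20.6] rows of 50: [-0.16   0.055  0.412]
```

View pics/w2.png

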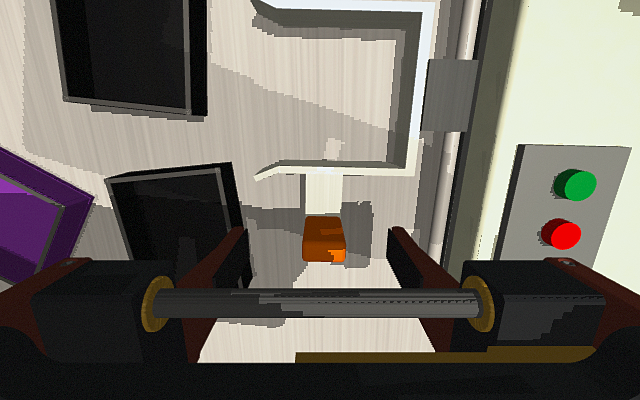

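The post, at (324,240), is between the jaws. I'll go down the last 20 mm and close.

```bash
python3 -m crank '[{"travel":[-0.16,0.05,0.2],"turn":0},{"travel":[-0.06,0,0.2],"turn":0.1},{"travel":[0,0,0.04],"turn":0.1},{"travel":[0,0,0],"turn":0}]'
python3 -m crank '[{"travel":[0,0,0],"turn":0},{"travel":[0,0,0],"turn":0},{"travel":[0,0,0],"turn":0},{"travel":[0,0,0],"turn":0},{"travel":[0,0,0],"turn":0}]' -1
python3 -c "
from h import *
togo([591,-189,72])"
```

```text
t: 4.85
ee_pos: [593.8, -193.3, 73.0]
orientation: [2.257, 2.177, -0.003]
ft_force: [-0.6, -0.0, 0.7]
width: 87.9
t: 5.35
ee_pos: [594.4, -193.7, 74.2]
orientation: [2.256, 2.175, -0.002]
ft_force: [-1.0, -0.3, 0.4]
width: 51.0
t5.35 [ 594.4 -193.7   74.2] toolx yaw 87.91 deg toolz [ 0.005 -0.006 -1.   ] w51.0 F [-1.  -0.3  0.4]
tool-frame mm [ 4.6 -3.6  2.2] rows of 50: [ 0.093 -0.072  0.043]
```

```bash
python3 -m crank '[{"travel":[0,0,0],"turn":0},{"travel":[0,0,0],"turn":0},{"travel":[0,0,0],"turn":0},{"travel":[0,0,0],"turn":0},{"travel":[0,0,0],"turn":0}]'
```

```text
t: 5.85
ee_pos: [592.4, -193.5, 74.2]
orientation: [2.258, 2.178, -0.006]
ft_force: [0.3, -0.9, 0.2]
width: 29.7
```

```bash
python3 -m crank '[{"travel":[0.2,0,0],"turn":0},{"travel":[0.2,0,0],"turn":0},{"travel":[0.2,0,0],"turn":0},{"travel":[0.15,0,0],"turn":0},{"travel":[0,0,0],"turn":0}]'
python3 -c "
from h import *
togo([594,-155,74])"
```

```text
t: 6.35
ee_pos: [593.9, -153.2, 74.2]
orientation: [2.256, 2.178, -0.007]
ft_force: [0.2, -2.3, -0.7]
width: 29.7
t6.35 [ 593.9 -153.2   74.2] toolx yaw 87.99 deg toolz [ 0.001 -0.007 -1.   ] w29.7 F [ 0.2 -2.3 -0.7]
tool-frame mm [-1.8  0.2  0.2] rows of 50: [-0.036  0.003  0.004]
```

Moved about 40 mm. Open, rise, and take fresh pictures.

```bash
python3 -m crank '[{"travel":[0,0,0],"turn":0},{"travel":[0,0,0],"turn":0},{"travel":[0,0,0],"turn":0},{"travel":[0,0,-0.5],"turn":0},{"travel":[0,-0.4,-1],"turn":0},{"travel":[0,-0.9,-0.9],"turn":0},{"travel":[0,-0.9,-0.9],"turn":0},{"travel":[0,-0.6,-0.3],"turn":0},{"travel":[0,0,0],"turn":0}]' 1
python3 -c "
from h import *
state(); c=cam('wrist'); im=imaging.get_image('wrist'); cv2.imwrite('pics/w3.png',im); np.savez('w3.npz',*c)
cv2.imwrite('pics/w3c.png',cv2.resize(im[70:270,190:420],None,fx=3.4,fy=3,interpolation=cv2.INTER_CUBIC))"
```

```text
t: 7.25
ee_pos: [470.3, -147.2, 237.1]
orientation: [2.259, 2.178, -0.005]
ft_force: [0.3, 0.1, -0.7]
width: 87.7
t7.25 [ 470.3 -147.2  237.1] toolx yaw 87.92 deg toolz [ 0.    -0.005 -1.   ] w87.7 F [ 0.3  0.1 -0.7]
```

View pics/w3.png

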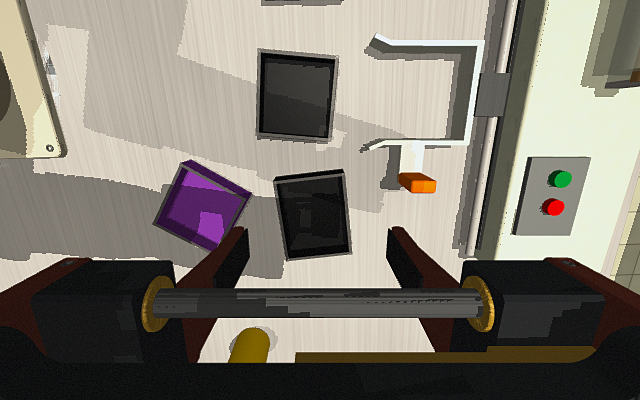

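The medium tray is at (297,95), with the shuttle mouth straight ahead of it at (370, 40–150). I'll measure this crop.

```bash
python3 -c "
import cv2
im=cv2.imread('pics/w3.png')[25:205,245:505]
cv2.imwrite('pics/w3c.png',cv2.resize(im,None,fx=3,fy=3,interpolation=cv2.INTER_CUBIC))"
```

```text
(no output)
```

View pics/w3c.png

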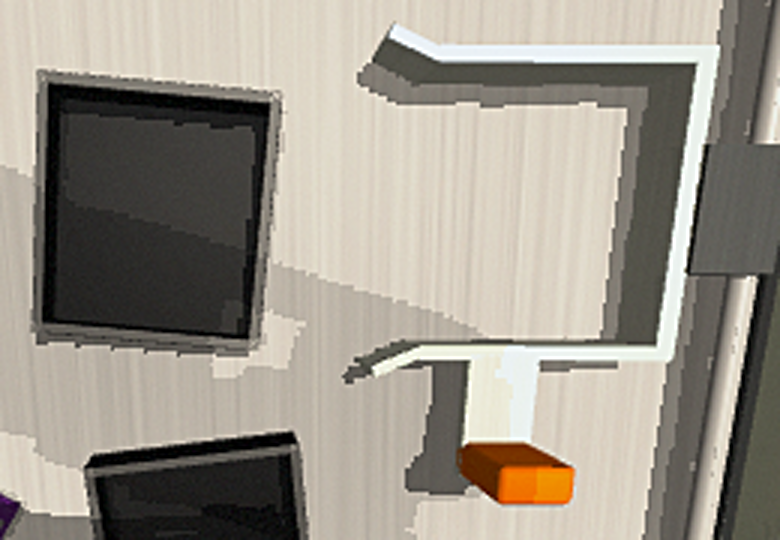

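```bash
cat > m3.py <<'E'
from h import *
d=np.load('w3.npz'); c=[d[k] for k in d.files]
f=lambda p,z:px2w(c,(p[0]/3+245-.33,p[1]/3+25-.33),z)
T=dict(TL=(40,70),TR=(281,92),BR=(258,346),BL=(35,330))
W={k:f(p,32) for k,p in T.items()}
for k in W: print(k,np.round(W[k],1))
print('centre',np.round(sum(W.values())/4,1))
a=lambda p,q:np.degrees(np.arctan2(*(W[q]-W[p])[[1,0]])); D=lambda p,q:np.linalg.norm(W[q]-W[p])
print('x-edges yaw',a('TL','TR'),a('BL','BR'),'y-edges yaw-90',a('BL','TL')-90,a('BR','TR')-90,'len',D('TL','TR'),D('BL','BR'),D('BL','TL'),D('BR','TR'))
for n,p,z in [('post',(538,484),92),('Lw in back',(698,64),40),('Lw in front',(440,62),40),('Rw in back',(660,345),40),('Rw in front',(420,345),40),('Lw out back',(718,47),40),('Rw out back',(671,358),40)]: print(n,np.round(f(p,z),1))
E
python3 m3.py
```

```text
TL [404.1  14.1  32. ]
TR [501.4   2.5  32. ]
BR [489.7 -98.5  32. ]
BL [392.1 -88.   32. ]
centre [446.8 -42.5  32. ]
x-edges yaw -6.791226778992932 -6.109509291391568 y-edges yaw-90 -6.702857471521156 -6.615602343265763 len 97.96694773471823 98.12692237214848 102.83540552643612 101.66825318539064
post [ 594.2 -150.6   92. ]
Lw in back [665.7   5.   40. ]
Lw in front [563.7   9.4  40. ]
Rw in back [ 662.7 -103.8   40. ]
Rw in front [ 559.2 -100.    40. ]
Lw out back [672.8  10.7  40. ]
Rw out back [ 668.1 -109.5   40. ]
```

Tray centre (446.8,-42.5), yaw -6.6°. The shuttle is well in line, with its seat near (614,-47), yaw about -2°. I'll pinch the tray's front wall at (400.6,-37.2).

```bash
python3 -c "
from h import *
togo([400.6,-37.2,120])"
```

```text
t7.30 [ 472.  -147.5  236.7] toolx yaw 87.92 deg toolz [ 0.001 -0.005 -1.   ] w87.8 F [ 0.   0.3 -0.1]
tool-frame mm [108.2 -75.5 116.1] rows of 50: [ 2.164 -1.51   2.322]
```

```bash
python3 -m crank '[{"travel":[0.5,-0.38,0.2],"turn":0},{"travel":[0.55,-0.38,0.3],"turn":0},{"travel":[0.55,-0.38,0.5],"turn":0},{"travel":[0.45,-0.3,0.5],"turn":0.4},{"travel":[0,0,0.5],"turn":0.3},{"travel":[0,0,0],"turn":0}]'
python3 -c "
from h import *
togo([400.6,-37.2,27]); cv2.imwrite('pics/w4.png',imaging.get_image('wrist'))"
```

```text
t: 7.9
ee_pos: [408.2, -41.0, 131.5]
orientation: [2.336, 2.087, 0.002]
ft_force: [-0.5, -0.9, 0.4]
width: 87.8
t7.90 [408.2 -41.  131.5] toolx yaw 83.57 deg toolz [ 0.007 -0.006 -1.   ] w87.8 F [-0.5 -0.9  0.4]
tool-frame mm [  3.4  -8.8 104.4] rows of 50: [ 0.069 -0.175  2.088]
```

View pics/w4.png

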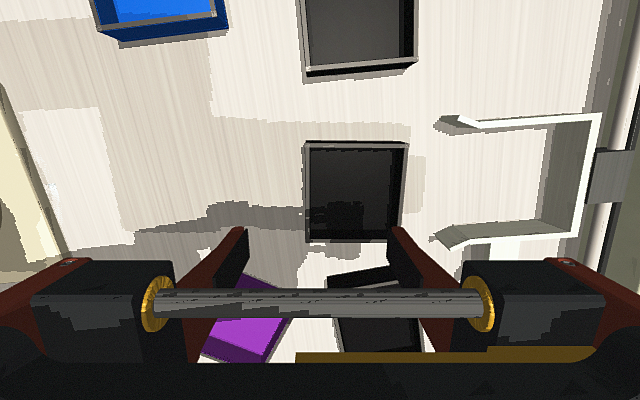

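The jaws straddle the tray's front wall, as planned. Down.

```bash
python3 -m crank '[{"travel":[0.07,-0.18,0.4],"turn":0},{"travel":[0,0,0.4],"turn":0},{"travel":[0,0,0.4],"turn":0},{"travel":[0,0,0.4],"turn":0},{"travel":[0,0,0.2],"turn":0},{"travel":[0,0,0],"turn":0}]'
python3 -c "
from h import *
togo([400.6,-37.2,27])"
```

```text
t: 8.55
ee_pos: [412.6, -40.0, 44.0]
orientation: [2.327, 2.082, 0.016]
ft_force: [0.5, -0.9, -0.2]
width: 87.3
t8.55 [412.6 -40.   44. ] toolx yaw 83.65 deg toolz [ 0.02  -0.007 -1.   ] w87.3 F [ 0.5 -0.9 -0.2]
tool-frame mm [  1.5 -12.6  16.7] rows of 50: [ 0.03  -0.252  0.335]
```

```bash
python3 -m crank '[{"travel":[0.03,-0.28,0.2],"turn":0},{"travel":[0,0,0.1],"turn":0},{"travel":[0,0,0],"turn":0}]'
python3 -c "
from h import *
togo([400.6,-37.2,27])"
```

```text
t: 8.85
ee_pos: [403.1, -38.0, 30.5]
orientation: [2.324, 2.079, 0.021]
ft_force: [0.0, -0.3, 0.2]
width: 87.7
t8.85 [403.1 -38.   30.5] toolx yaw 83.64 deg toolz [ 0.025 -0.008 -1.   ] w87.7 F [ 0.  -0.3  0.2]
tool-frame mm [ 0.5 -2.6  3.5] rows of 50: [ 0.01  -0.053  0.069]
```

```bash
python3 -m crank '[{"travel":[0,-0.05,0.07],"turn":0},{"travel":[0,0,0],"turn":0},{"travel":[0,0,0],"turn":0},{"travel":[0,0,0],"turn":0},{"travel":[0,0,0],"turn":0},{"travel":[0,0,0],"turn":0},{"travel":[0,0,0],"turn":0},{"travel":[0,0,0],"turn":0},{"travel":[0,0,0],"turn":0},{"travel":[0,0,0],"turn":0},{"travel":[0,0,0],"turn":0},{"travel":[0,0,0],"turn":0}]' -1
python3 -c "
from h import *
togo([566.7,-45.7,27]); cv2.imwrite('pics/w5.png',imaging.get_image('wrist'))"
```

```text
t: 10.05
ee_pos: [404.0, -38.2, 28.8]
orientation: [2.321, 2.077, 0.026]
ft_force: [0.6, 0.5, -0.1]
width: 0.6
t10.05 [404.  -38.2  28.8] toolx yaw 83.64 deg toolz [ 0.03  -0.009 -1.   ] w0.6 F [ 0.6  0.5 -0.1]
tool-frame mm [ 10.6 162.4   6.9] rows of 50: [0.212 3.248 0.137]
```

View pics/w5.png

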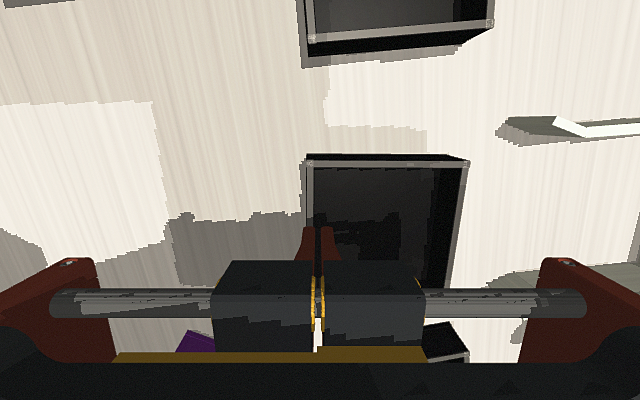

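Width 0.6 mm means the jaws shut without the 5 mm wall between them. I'll check where the tray is.

```bash
python3 -c "
from h import *
c=cam('wrist')
K,r,t=c; print(-cv2.Rodrigues(r)[0].T@t)
for n,p in dict(TL=(304,161),TR=(468,162),L2=(304,222),inTL=(314,168)).items(): print(n,np.round(px2w(c,p,32),1))
print(w2px(c,[[400.6,-37.2,32],[404,-38.2,29],[404,-38,12]]))
ct=cam('top'); im=imaging.get_image('top'); cv2.imwrite('pics/t2.png',im); cv2.imwrite('pics/t2c.png',cv2.resize(im[110:240,250:430],None,fx=4.2,fy=4.2,interpolation=cv2.INTER_CUBIC))
"
```

```text
[406.84021141  37.0048332  197.43191698]
TL [401.5  13.8  32. ]
TR [500.6   1.7  32. ]
L2 [396.7 -24.7  32. ]
inTL [407.    8.9  32. ]
[[312.36977624 239.25404049]
 [317.59849511 238.16227417]
 [316.79765727 228.1935256 ]]
```

View pics/t2c.png

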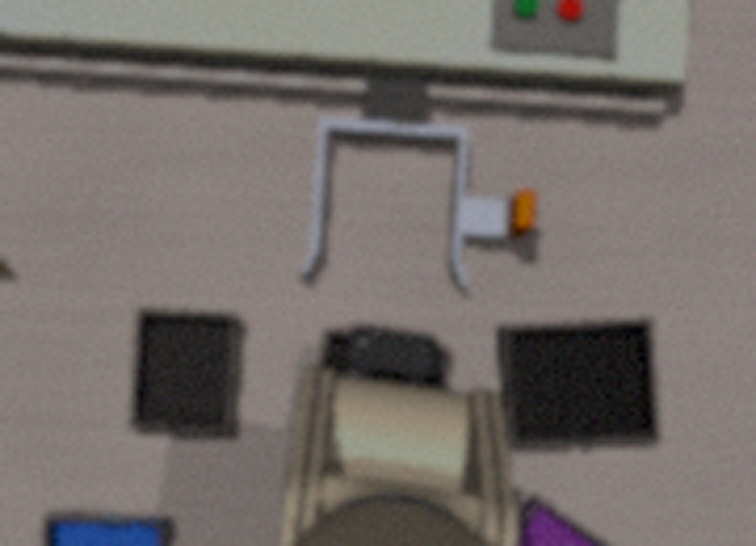

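```bash
python3 -c "
from h import *
im=cv2.imread('pics/w5.png'); cv2.imwrite('pics/w5c.png',cv2.resize(im[140:300,230:490],None,fx=3,fy=3,interpolation=cv2.INTER_CUBIC))
im=imaging.get_image('scene'); cv2.imwrite('pics/s2c.png',cv2.resize(im[150:270,240:400],None,fx=4.5,fy=4.5,interpolation=cv2.INTER_CUBIC))
"
```

```text
(no output)
```

View pics/w5c.png

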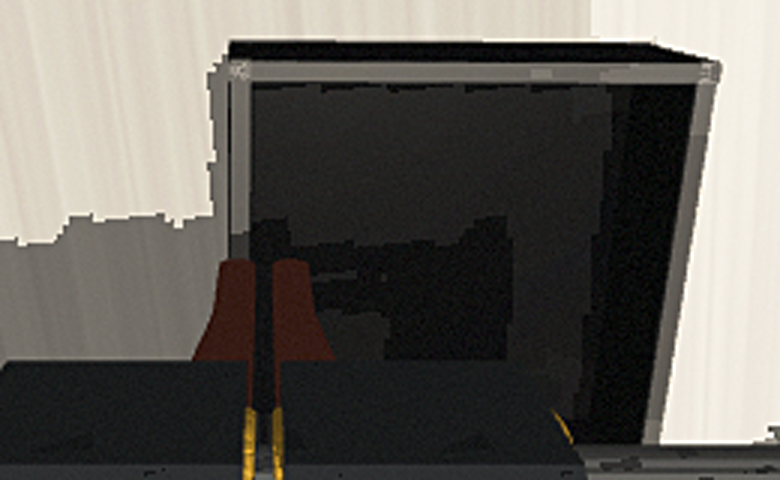

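View pics/s2c.png

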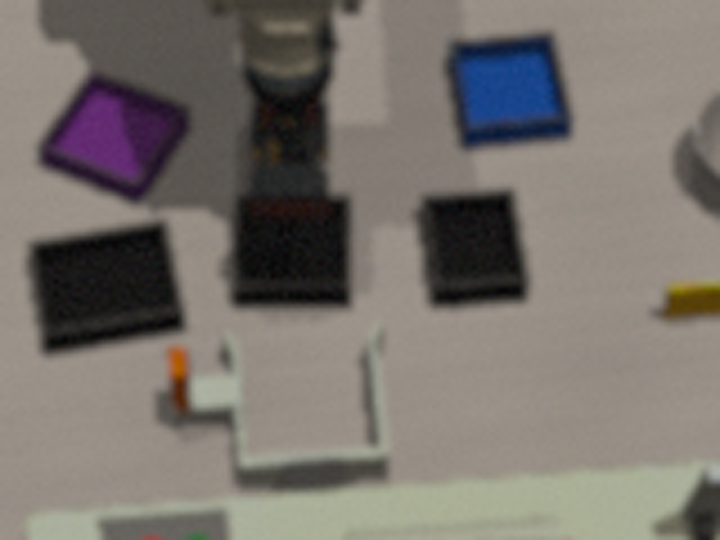

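The tray is unmoved and the fingers are at its front wall, but the reading is odd. As a harmless test I'll slide 10 mm toward the shuttle (tool +y) and see whether the tray follows.

```bash
python3 -m crank '[{"travel":[0,0.1,0],"turn":0},{"travel":[0,0.1,0],"turn":0},{"travel":[0,0,0],"turn":0}]'
python3 -c "
from h import *
state();c=cam('wrist');im=imaging.get_image('wrist');cv2.imwrite('pics/w6.png',im); cv2.imwrite('pics/w6c.png',cv2.resize(im[140:300,230:490],None,fx=3,fy=3,interpolation=cv2.INTER_CUBIC)); np.savez('w6.npz',*c)
"
```

```text
t: 10.5
ee_pos: [415.0, -39.5, 29.2]
orientation: [2.321, 2.077, 0.027]
ft_force: [0.4, -0.3, 0.8]
width: 0.1
t10.50 [415.  -39.5  29.2] toolx yaw 83.64 deg toolz [ 0.031 -0.009 -0.999] w0.1 F [ 0.4 -0.3  0.8]
```

View pics/w6c.png

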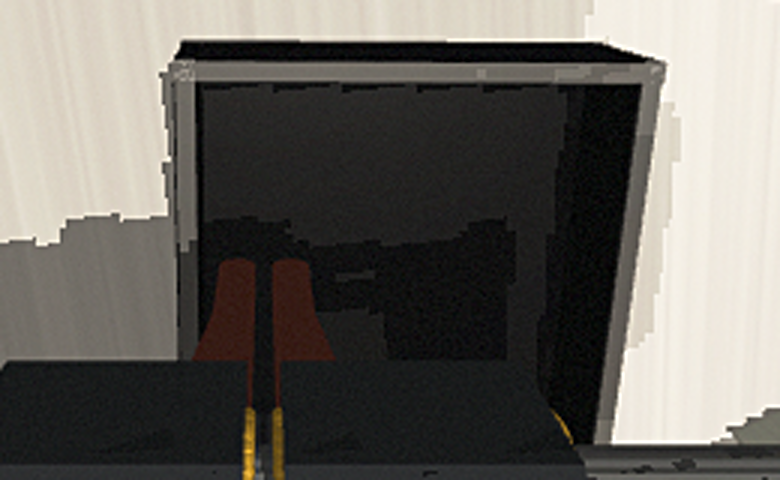

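```bash
python3 -c "
from h import *
p,R=state(); c=cam('wrist')
for tx in (-10,0,10):
  for tz in (-20,-5,5,17): print(tx,tz,np.round(w2px(c,[p+R@np.array([tx,0,tz])]),1), 'z',(p+R@np.array([tx,0,tz]))[2])
o=ctrl.get_obs(); print(o['qpos'])
"
```

```text
t10.55 [414.6 -39.4  29.2] toolx yaw 83.64 deg toolz [ 0.03  -0.009 -1.   ] w0.6 F [-0.9 -0.2  0.4]
-10 -20 [[317.6 267. ]] z 49.224819374325634
-10 -5 [[317.6 255.4]] z 34.23230348196953
-10 5 [[317.5 248.6]] z 24.237292887065465
-10 17 [[317.5 241.3]] z 12.24328017318058
0 -20 [[317.6 251.8]] z 49.17196128185222
0 -5 [[317.6 241.3]] z 34.17944538949612
0 5 [[317.5 235.1]] z 24.18443479459205
0 17 [[317.5 228.5]] z 12.190422080707165
10 -20 [[317.6 236.2]] z 49.119103189378805
10 -5 [[317.6 226.7]] z 34.1265872970227
10 5 [[317.5 221.2]] z 24.131576702118636
10 17 [[317.5 215.4]] z 12.137563988233751
[-1.19537502e-01  4.73741536e-01  2.19982631e+00 -1.18534564e-02
  4.36861660e-01  1.97364612e-03]
```

View pics/w6.png

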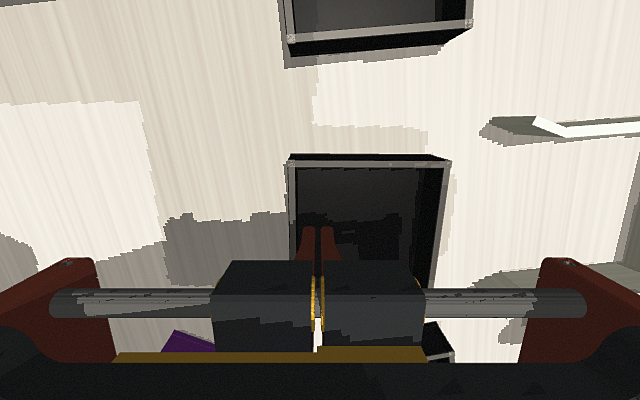

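The tray did not follow, so the jaws passed over the wall. That means the tips may be higher than the pose suggests. I'll probe down inside the tray in small steps and watch the force.

```bash
python3 -m crank '[{"travel":[0,0,0.05],"turn":0},{"travel":[0,0,0.05],"turn":0},{"travel":[0,0,0],"turn":0}]'
python3 -m crank '[{"travel":[0,0,0.05],"turn":0},{"travel":[0,0,0],"turn":0}]'
```

```text
t: 10.85
ee_pos: [414.5, -39.4, 23.7]
orientation: [2.321, 2.077, 0.026]
ft_force: [-0.3, 0.3, -1.1]
width: 0.1
t: 11.05
ee_pos: [414.3, -39.4, 20.8]
orientation: [2.322, 2.077, 0.025]
ft_force: [0.3, 0.3, 0.5]
width: 0.6
```

```bash
python3 -m crank '[{"travel":[0,0,0.05],"turn":0},{"travel":[0,0,0],"turn":0}]';python3 -c "
from h import *
state()"
```

```text
t: 11.25
ee_pos: [414.3, -39.4, 18.1]
orientation: [2.322, 2.078, 0.025]
ft_force: [-0.1, 0.3, 0.5]
width: 0.9
t11.25 [414.3 -39.4  18.1] toolx yaw 83.64 deg toolz [ 0.029 -0.009 -1.   ] w0.9 F [-0.1  0.3  0.5]
```

```bash
python3 -m crank '[{"travel":[0,0,0.04],"turn":0},{"travel":[0,0,0],"turn":0}]'
```

```text
t: 11.45
ee_pos: [414.3, -39.4, 15.8]
orientation: [2.322, 2.078, 0.025]
ft_force: [-0.7, -0.9, 0.1]
width: 0.5
```

```bash
python3 -m crank '[{"travel":[0,0,0.04],"turn":0},{"travel":[0,0,0],"turn":0}]'
```

```text
t: 11.65
ee_pos: [414.4, -39.5, 13.7]
orientation: [2.322, 2.078, 0.025]
ft_force: [-0.2, -0.2, -0.6]
width: 0.5
```

```bash
python3 -c "
from h import *
state();c=cam('wrist');im=imaging.get_image('wrist');cv2.imwrite('pics/w7.png',im); cv2.imwrite('pics/w7c.png',cv2.resize(im[140:300,230:490],None,fx=3,fy=3,interpolation=cv2.INTER_CUBIC)); np.savez('w7.npz',*c)
im=imaging.get_image('scene'); cv2.imwrite('pics/s3c.png',cv2.resize(im[150:270,240:400],None,fx=4.5,fy=4.5,interpolation=cv2.INTER_CUBIC))
"
```

```text
t11.65 [414.4 -39.5  13.7] toolx yaw 83.64 deg toolz [ 0.029 -0.009 -1.   ] w0.5 F [-0.2 -0.2 -0.6]
```

View pics/w7c.png

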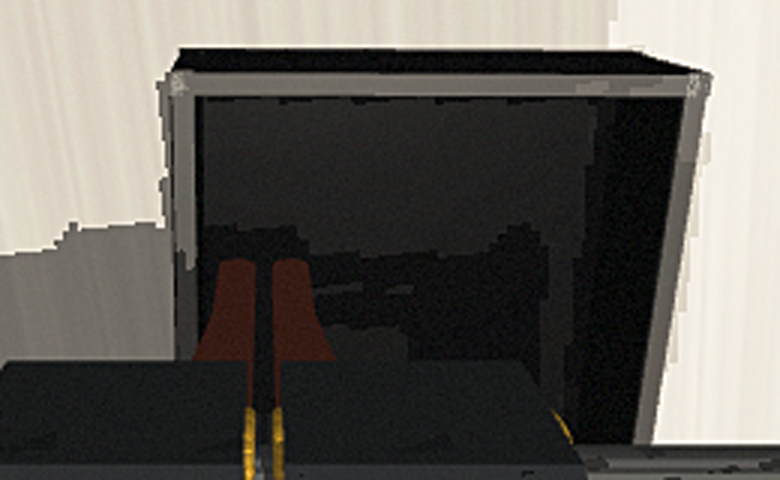

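View pics/s3c.png

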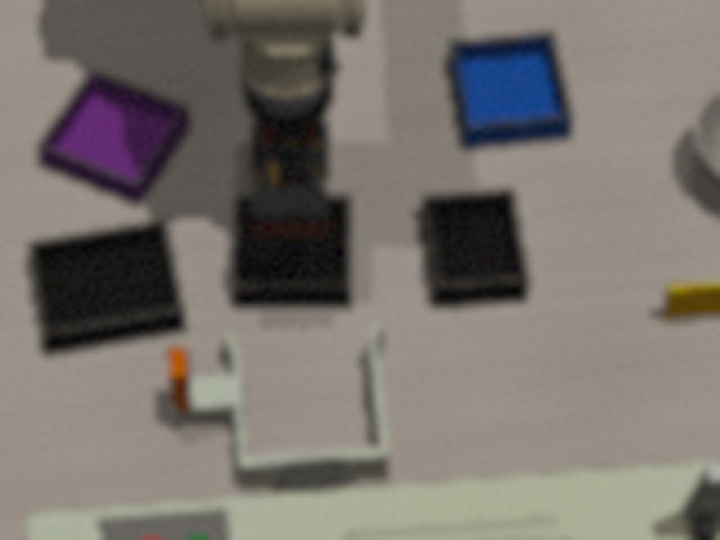

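The pictures agree with this: the fingertip edge sits at v=227, which matches tips about 5 mm behind the TCP rather than 17 mm ahead of it. I'll keep probing gently to find the real tip height.

```bash
python3 -m crank '[{"travel":[0,0,0.05],"turn":0},{"travel":[0,0,0],"turn":0}]'
```

```text
t: 11.95
ee_pos: [414.7, -39.5, 11.3]
orientation: [2.321, 2.077, 0.026]
ft_force: [-0.0, -0.1, 0.1]
width: 0.8
```

```bash
python3 -m crank '[{"travel":[0,0,0.05],"turn":0},{"travel":[0,0,0],"turn":0}]'
```

```text
t: 12.15
ee_pos: [414.8, -39.5, 8.5]
orientation: [2.321, 2.077, 0.026]
ft_force: [0.5, -0.5, 0.0]
width: 0.5
```

```bash
python3 -m crank '[{"travel":[0,0,0.03],"turn":0},{"travel":[0,0,0],"turn":0}]'
```

```text
t: 12.35
ee_pos: [414.8, -39.5, 6.8]
orientation: [2.321, 2.077, 0.026]
ft_force: [0.6, 0.1, -0.4]
width: 0.4
```

```bash
python3 -m crank '[{"travel":[0,0,0.03],"turn":0},{"travel":[0,0,0],"turn":0}]'
```

```text
t: 12.55
ee_pos: [414.9, -39.6, 5.2]
orientation: [2.322, 2.077, 0.026]
ft_force: [-0.0, 0.2, -0.1]
width: 0.4
```

```bash
python3 -m crank '[{"travel":[0,0,0.03],"turn":0},{"travel":[0,0,0],"turn":0}]'
```

```text
t: 12.75
ee_pos: [414.9, -39.6, 3.6]
orientation: [2.321, 2.077, 0.026]
ft_force: [0.6, 0.2, 0.1]
width: 0.6
```

```bash
python3 -m crank '[{"travel":[0,0,0.03],"turn":0},{"travel":[0,0,0],"turn":0}]'
```

```text
t: 12.95
ee_pos: [415.0, -39.6, 2.0]
orientation: [2.321, 2.077, 0.026]
ft_force: [-0.2, -0.7, -0.5]
width: 0.4
```

```bash
python3 -m crank '[{"travel":[0,0,0.03],"turn":0},{"travel":[0,0,0],"turn":0}]'
```

```text
t: 13.15
ee_pos: [415.1, -39.6, 0.3]
orientation: [2.321, 2.077, 0.026]
ft_force: [0.6, 0.1, 0.3]
width: 0.7
```

```bash
python3 -m crank '[{"travel":[0,0,0.03],"turn":0},{"travel":[0,0,0],"turn":0}]'
```

```text
t: 13.35
ee_pos: [415.1, -39.6, -1.3]
orientation: [2.321, 2.077, 0.026]
ft_force: [-0.9, -0.7, 0.7]
width: 0.3
```

```bash
python3 -m crank '[{"travel":[0,0,0.03],"turn":0},{"travel":[0,0,0],"turn":0}]'
```

```text
t: 13.55
ee_pos: [415.2, -39.6, -1.6]
orientation: [2.321, 2.077, 0.026]
ft_force: [-0.3, 0.2, 0.6]
width: 0.2
```

```bash
python3 -m crank '[{"travel":[0,0,0.03],"turn":0},{"travel":[0,0,0],"turn":0}]'; python3 -c "
from h import *
state();c=cam('wrist');im=imaging.get_image('wrist');cv2.imwrite('pics/w8.png',im); np.savez('w8.npz',*c)
print(-cv2.Rodrigues(c[1])[0].T@c[2])"
```

```text
t: 13.75
ee_pos: [415.4, -39.7, -1.4]
orientation: [2.321, 2.076, 0.027]
ft_force: [-0.0, -1.0, 0.1]
width: 0.5
t13.75 [415.4 -39.7  -1.4] toolx yaw 83.64 deg toolz [ 0.031 -0.009 -0.999] w0.5 F [-0.  -1.   0.1]
[418.10238581  35.60015563 167.14791551]
```

View pics/w8.png

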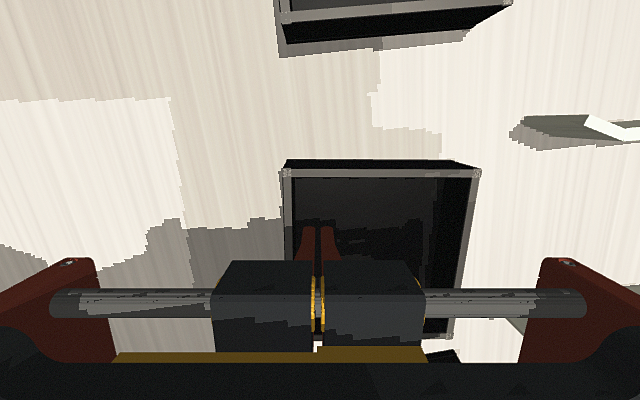

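The descent stops at z of about -1.5 with no force, so the real tips are near 5–9 mm up. They sit about 22 mm higher relative to the TCP than stated. I'll go up, open, re-centre on the front wall and come down lower, to a TCP z of about 3.

```bash
python3 -m crank '[{"travel":[0,0,-0.5],"turn":0},{"travel":[0,0,-0.5],"turn":0},{"travel":[0,0,-0.6],"turn":0},{"travel":[0,0,0],"turn":0}]'
python3 -m crank '[{"travel":[0.05,-0.2,0],"turn":0},{"travel":[0,-0.1,0],"turn":0},{"travel":[0,0,0],"turn":0},{"travel":[0,0,0],"turn":0},{"travel":[0,0,0],"turn":0},{"travel":[0,0,0],"turn":0},{"travel":[0,0,0],"turn":0}]' 1
python3 -c "
from h import *
togo([400.6,-37.2,3]);c=cam('wrist');im=imaging.get_image('wrist');cv2.imwrite('pics/w9.png',im); np.savez('w9.npz',*c)"
```

```text
t: 14.2
ee_pos: [412.2, -38.9, 79.8]
orientation: [2.322, 2.078, 0.024]
ft_force: [-0.6, 0.8, -0.8]
width: 0.6
t: 14.9
ee_pos: [393.7, -34.1, 76.0]
orientation: [2.326, 2.081, 0.018]
ft_force: [0.3, 0.2, 1.1]
width: 53.0
t14.90 [393.7 -34.1  76. ] toolx yaw 83.65 deg toolz [ 0.023 -0.008 -1.   ] w53.0 F [0.3 0.2 1.1]
tool-frame mm [-2.   5.5 73.2] rows of 50: [-0.04   0.109  1.463]
```

View pics/w9.png

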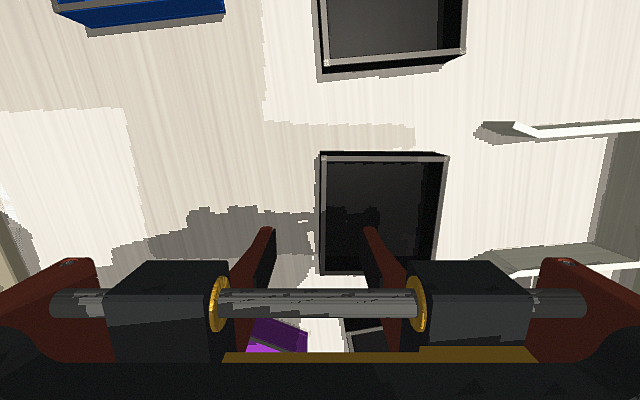

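The wall line (u≈318) is midway between the fingers, and the tray is undisturbed. Going down.

```bash
python3 -m crank '[{"travel":[-0.04,0.06,0.4],"turn":0},{"travel":[0,0,0.4],"turn":0},{"travel":[0,0,0.3],"turn":0},{"travel":[0,0,0.2],"turn":0},{"travel":[0,0,0],"turn":0}]'
python3 -c "
from h import *
togo([400.6,-37.2,3])"
```

```text
t: 15.45
ee_pos: [400.6, -37.3, 9.6]
orientation: [2.323, 2.079, 0.022]
ft_force: [-1.7, 0.4, -0.0]
width: 87.7
t15.45 [400.6 -37.3   9.6] toolx yaw 83.64 deg toolz [ 0.027 -0.008 -1.   ] w87.7 F [-1.7  0.4 -0. ]
tool-frame mm [ 0.2 -0.1  6.6] rows of 50: [ 0.003 -0.003  0.131]
```

```bash
python3 -m crank '[{"travel":[0,0,0.08],"turn":0},{"travel":[0,0,0],"turn":0},{"travel":[0,0,0],"turn":0},{"travel":[0,0,0],"turn":0},{"travel":[0,0,0],"turn":0},{"travel":[0,0,0],"turn":0},{"travel":[0,0,0],"turn":0},{"travel":[0,0,0],"turn":0},{"travel":[0,0,0],"turn":0},{"travel":[0,0,0],"turn":0},{"travel":[0,0,0],"turn":0},{"travel":[0,0,0],"turn":0}]' -1
python3 -c "
from h import *
state();im=imaging.get_image('wrist');cv2.imwrite('pics/w10.png',im)"
```

```text
t: 16.65
ee_pos: [402.0, -37.5, 7.4]
orientation: [2.321, 2.077, 0.026]
ft_force: [-0.2, -0.6, 0.1]
width: 4.6
t16.65 [402.  -37.5   7.4] toolx yaw 83.64 deg toolz [ 0.03  -0.009 -1.   ] w4.6 F [-0.2 -0.6  0.1]
```

View pics/w10.png

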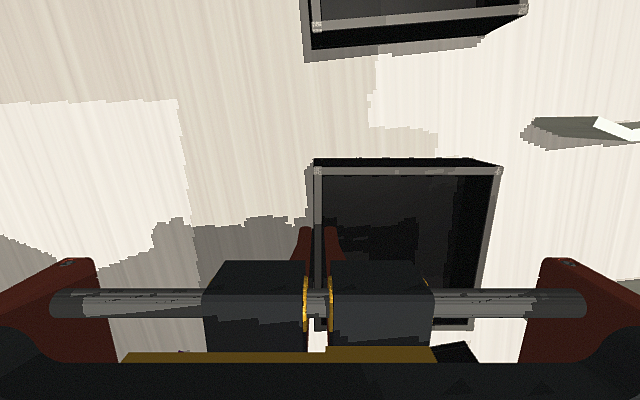

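Gripped: 4.6 mm is the wall thickness. Next, drag toward the mouth and square up.

```bash
python3 -c "
from h import *
togo([430,-40.9,7.2])"
```

```text
t16.70 [402.  -37.5   7.4] toolx yaw 83.64 deg toolz [ 0.03  -0.009 -1.   ] w4.8 F [ 0.5 -0.4  1. ]
tool-frame mm [-0.3 28.2  1.1] rows of 50: [-0.006  0.563  0.022]
```

```bash
python3 -m crank '[{"travel":[0,0.14,0.005],"turn":0},{"travel":[0,0.14,0.005],"turn":-0.2},{"travel":[0,0.14,0.005],"turn":-0.2},{"travel":[0,0.14,0.005],"turn":-0.2},{"travel":[0,0,0],"turn":-0.1},{"travel":[0,0,0],"turn":0}]'
python3 -c "
from h import *
togo([430,-40.9,7.2]);c=cam('wrist');im=imaging.get_image('wrist');cv2.imwrite('pics/w11.png',im); np.savez('w11.npz',*c)"
```

```text
t: 17.3
ee_pos: [406.0, -38.1, 7.8]
orientation: [-2.261, -2.169, 0.022]
ft_force: [-2.2, -0.4, 2.1]
width: 4.8
t17.30 [406.  -38.1   7.8] toolx yaw 87.62 deg toolz [-0.016 -0.004 -1.   ] w4.8 F [-2.2 -0.4  2.1]
tool-frame mm [-1.8 24.1  0.2] rows of 50: [-0.037  0.483  0.004]
```

View pics/w11.png

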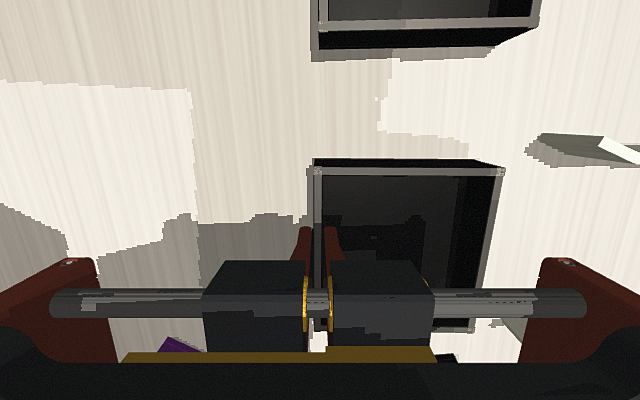

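It moved only 4 mm and the tilt changed. I'll check the joints before pushing on.

```bash
python3 -c "
from h import *
o=ctrl.get_obs(); print(np.round(o['qpos'],3),np.round(o['joint_torque'],1),o['ft_force'],o['moment'],o['ee_pos'])"
python3 -m crank '[{"travel":[0,0.1,0],"turn":0},{"travel":[0,0.1,0],"turn":0}]'
python3 -c "
from h import *
o=ctrl.get_obs(); print(np.round(o['qpos'],3),np.round(o['joint_torque'],1),o['moment']); togo([430,-40.9,7.2])"
```

```text
[-0.118  0.529  2.19  -0.013  0.438 -0.065] [  0.6 -41.1  -9.4   0.1  -0.1  -0.1] [-2.1642618  -1.17399577  3.6746113 ] [-0.22275967  0.11179294 -0.13136553] [405.96344104 -38.0396441    7.7294794 ]
t: 17.55
ee_pos: [414.7, -38.3, 7.4]
orientation: [-2.26, -2.167, 0.025]
ft_force: [-2.2, 0.3, 5.1]
width: 5.2
[-0.116  0.537  2.169 -0.013  0.454 -0.063] [ -0.  -42.1 -10.4   0.   -0.7  -0. ] [-0.07447561  0.29112128 -0.01075087]
t17.55 [414.7 -38.3   7.4] toolx yaw 87.60 deg toolz [-0.019 -0.003 -1.   ] w5.2 F [-2.2  0.3  5.1]
tool-frame mm [-2.  15.4 -0.1] rows of 50: [-0.04   0.307 -0.002]
```

Moving normally now. Continue toward the mouth.

```bash
python3 -m crank '[{"travel":[-0.02,0.15,-0.01],"turn":0},{"travel":[-0.02,0.15,0],"turn":0},{"travel":[0,0,0],"turn":0}]'
python3 -c "
from h import *
togo([450,-41.6,7.4]);c=cam('wrist');im=imaging.get_image('wrist');cv2.imwrite('pics/w12.png',im); np.savez('w12.npz',*c)"
```

```text
t: 17.85
ee_pos: [432.0, -41.0, 7.5]
orientation: [-2.26, -2.168, 0.025]
ft_force: [-0.3, -1.5, 3.3]
width: 4.8
t17.85 [432.  -41.    7.5] toolx yaw 87.63 deg toolz [-0.018 -0.003 -1.   ] w4.8 F [-0.3 -1.5  3.3]
tool-frame mm [ 0.1 18.  -0.2] rows of 50: [ 0.003  0.36  -0.004]
```

View pics/w12.png

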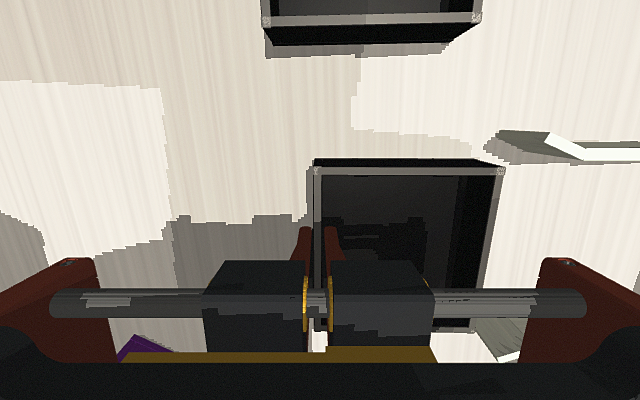

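```bash
python3 -c "
from h import *
d=np.load('w12.npz'); c=[d[k] for k in d.files]
for n,p,z in [('TL',(313,170),32),('TR',(505,169),32),('BR',(473,330),32),('lip/wall in',(581,159),40),('wall in far',(638,160),40),('lip tip R',(505,361),40)]: print(n,np.round(px2w(c,p,z),1))"
```

```text
TL [432.1   8.7  32. ]
TR [531.8   5.4  32. ]
BR [526.6 -95.   32. ]
lip/wall in [562.1  10.5  40. ]
wall in far [589.2   8.9  40. ]
lip tip R [ 543.3 -111.    40. ]
```

Lateral error is about 1 mm, yaw matches. Inserting.

```bash
python3 -m crank '[{"travel":[0.03,0.2,-0.004],"turn":0},{"travel":[0,0.2,-0.004],"turn":0},{"travel":[0,0.2,-0.004],"turn":0},{"travel":[0,0.2,-0.004],"turn":0},{"travel":[0,0.2,-0.004],"turn":0},{"travel":[0,0,0],"turn":0}]'
python3 -c "
from h import *
togo([566.7,-45,7.4]);c=cam('wrist');im=imaging.get_image('wrist');cv2.imwrite('pics/w13.png',im); np.savez('w13.npz',*c)"
```

```text
t: 18.5
ee_pos: [480.8, -41.1, 7.6]
orientation: [-2.254, -2.162, 0.035]
ft_force: [2.4, -0.2, 3.8]
width: 5.2
t18.50 [480.8 -41.1   7.6] toolx yaw 87.62 deg toolz [-0.028 -0.003 -1.   ] w5.2 F [ 2.4 -0.2  3.8]
tool-frame mm [-0.3 85.9 -2.3] rows of 50: [-0.006  1.719 -0.046]
```

View pics/w13.png

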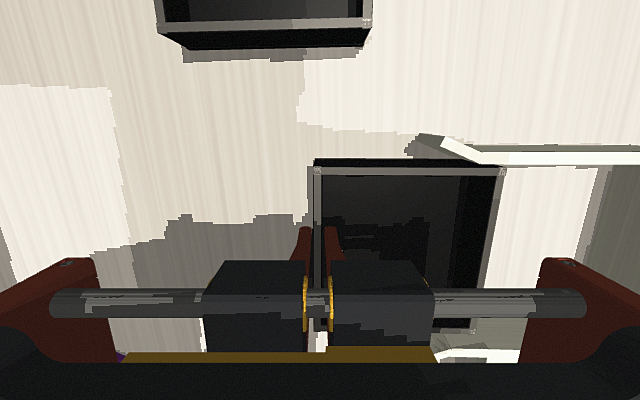

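The leading edge is in the mouth, clear of both lips. Continue.

```bash
python3 -m crank '[{"travel":[0,0.2,-0.005],"turn":0},{"travel":[0,0.2,-0.005],"turn":0},{"travel":[0,0.2,-0.005],"turn":0},{"travel":[0,0.2,-0.005],"turn":0},{"travel":[0,0.2,-0.005],"turn":0},{"travel":[0,0.2,-0.005],"turn":0},{"travel":[0,0.2,-0.005],"turn":0},{"travel":[0,0,0],"turn":0}]'
python3 -c "
from h import *
togo([566.7,-45,7.4]);c=cam('wrist');im=imaging.get_image('wrist');cv2.imwrite('pics/w14.png',im); np.savez('w14.npz',*c)"
```

```text
t: 19.35
ee_pos: [542.2, -43.1, 7.7]
orientation: [-2.237, -2.147, 0.065]
ft_force: [3.6, -0.5, 3.6]
width: 4.8
t19.35 [542.2 -43.1   7.7] toolx yaw 87.64 deg toolz [-0.058 -0.    -0.998] w4.8 F [ 3.6 -0.5  3.6]
tool-frame mm [-0.9 24.6 -1.1] rows of 50: [-0.019  0.491 -0.023]
```

View pics/w14.png

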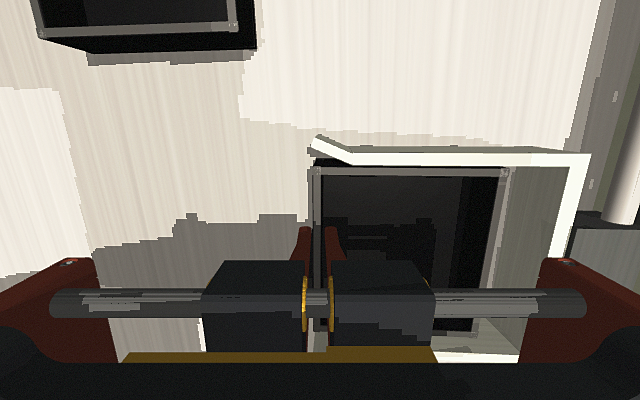

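```bash
python3 -m crank '[{"travel":[0,0.12,-0.005],"turn":0},{"travel":[0,0.12,-0.005],"turn":0},{"travel":[0,0.12,-0.005],"turn":0},{"travel":[0,0.1,-0.005],"turn":0},{"travel":[0,0,0],"turn":0}]'
python3 -c "
from h import *
togo([566.7,-45,7.4])"
python3 -m crank '[{"travel":[0,0.06,0],"turn":0},{"travel":[0,0.06,0],"turn":0}]'
python3 -m crank '[{"travel":[0,0.06,0],"turn":0},{"travel":[0,0.06,0],"turn":0}]'
```

```text
t: 19.9
ee_pos: [562.8, -43.6, 7.4]
orientation: [-2.231, -2.141, 0.076]
ft_force: [-0.2, 0.3, 5.5]
width: 5.2
t19.90 [562.8 -43.6   7.4] toolx yaw 87.65 deg toolz [-0.069  0.001 -0.998] w5.2 F [-0.2  0.3  5.5]
tool-frame mm [-1.2  3.9 -0.3] rows of 50: [-0.024  0.078 -0.006]
t: 20.1
ee_pos: [564.3, -43.7, 7.2]
orientation: [-2.225, -2.136, 0.088]
ft_force: [-14.7, -0.9, 20.5]
width: 5.6
t: 20.3
ee_pos: [564.1, -43.7, 7.2]
orientation: [-2.216, -2.128, 0.104]
ft_force: [-12.2, -0.1, 16.9]
width: 6.1
```

```bash
python3 -c "
from h import *
togo([566.7,-45,7.4]);c=cam('wrist');im=imaging.get_image('wrist');cv2.imwrite('pics/w15.png',im); np.savez('w15.npz',*c)"
```

```text
t20.30 [564.1 -43.7   7.2] toolx yaw 87.67 deg toolz [-0.095  0.002 -0.995] w6.1 F [-12.2  -0.1  16.9]
tool-frame mm [-1.2  2.7 -0.5] rows of 50: [-0.025  0.053 -0.009]
```

View pics/w15.png

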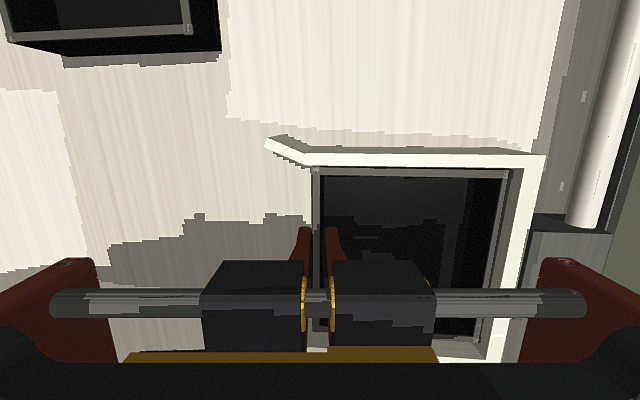

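Contact force came at x = 564, where 566.7 was expected for the back wall, so the tray is against it. Release and rise.

```bash
python3 -m crank '[{"travel":[0,0,0],"turn":0},{"travel":[0,0,0],"turn":0},{"travel":[0,0,0],"turn":0},{"travel":[0,0,0],"turn":0},{"travel":[0,0,0],"turn":0}]' 0.1
python3 -c "
from h import *
togo([562,-45,90])"
```

```text
t: 20.85
ee_pos: [565.2, -43.6, 6.1]
orientation: [-2.216, -2.127, 0.104]
ft_force: [0.4, -0.7, 0.4]
width: 42.2
t20.85 [565.2 -43.6   6.1] toolx yaw 87.68 deg toolz [-0.096  0.002 -0.995] w42.2 F [ 0.4 -0.7  0.4]
tool-frame mm [ -1.6 -11.2 -83.2] rows of 50: [-0.033 -0.225 -1.665]
```

```bash
python3 -m crank '[{"travel":[-0.03,-0.06,-0.4],"turn":0},{"travel":[0,-0.06,-0.5],"turn":0},{"travel":[0,-0.1,-1],"turn":0},{"travel":[0,-0.2,-1],"turn":0},{"travel":[0,-0.5,-0.8],"turn":0},{"travel":[-0.5,0,-0.5],"turn":0},{"travel":[0,0,0],"turn":0}]'
python3 -c "
from h import *
state();c=cam('wrist');im=imaging.get_image('wrist');cv2.imwrite('pics/w16.png',im); np.savez('w16.npz',*c)"
```

```text
t: 21.55
ee_pos: [538.4, -68.8, 226.0]
orientation: [-2.213, -2.128, 0.107]
ft_force: [1.1, 0.2, -0.4]
width: 48.1
t21.55 [538.4 -68.8 226. ] toolx yaw 87.76 deg toolz [-0.098  0.002 -0.995] w48.1 F [ 1.1  0.2 -0.4]
```

View pics/w16.png

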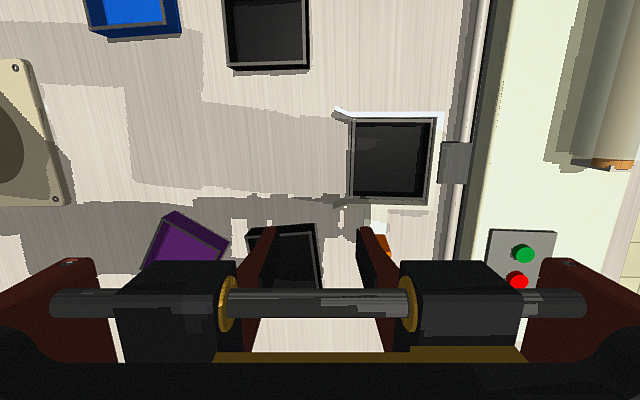

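```bash
python3 -c "
from h import *
im=cv2.imread('pics/w16.png'); cv2.imwrite('pics/w16c.png',cv2.resize(im[95:225,320:480],None,fx=4.6,fy=4.6,interpolation=cv2.INTER_CUBIC))"
```

```text
(no output)
```

View pics/w16c.png

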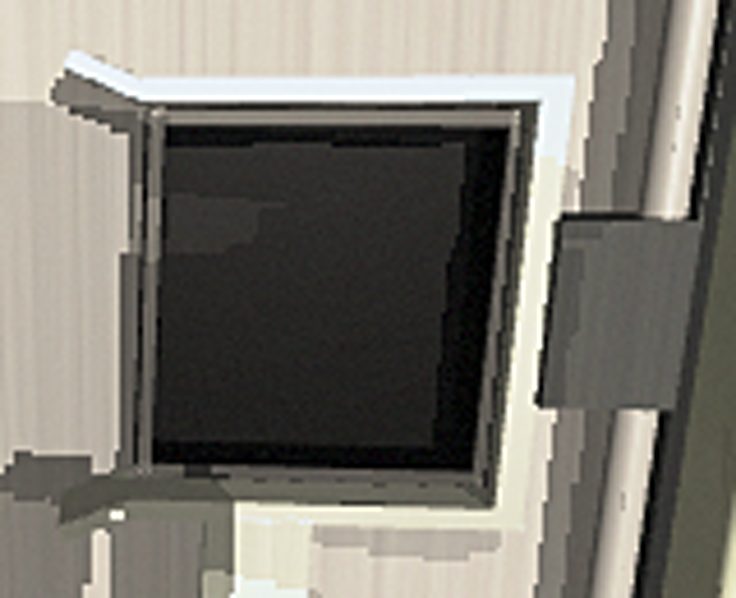

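```bash
python3 -c "
from h import *
d=np.load('w16.npz'); c=[d[k] for k in d.files]
f=lambda p,z:px2w(c,(p[0]/4.6+320-.4,p[1]/4.6+95-.4),z)
for n,p,z in [('tray TR',(523,110),32),('tray BR',(486,472),32),('TL',(150,110),32),('BL',(134,472),32),('back in T',(539,105),40),('back in B',(497,505),40),('Lin back',(535,101),40),('Lin fr',(140,103),40)]: print(n,np.round(f(p,z),1))"
```

```text
tray TR [663.5   3.5  32. ]
tray BR [660.4 -95.5  32. ]
TL [565.9   7.4  32. ]
BL [560.7 -94.2  32. ]
back in T [665.1   4.6  40. ]
back in B [ 661.7 -102.9   40. ]
Lin back [664.    5.6  40. ]
Lin fr [563.1   9.2  40. ]
```

The tray-to-back-wall gap measures about 1.4 mm, within calibration and pixel error, and contact was felt at 12 N. The tray is square in the bay and the shuttle is unmoved. Now the post.

```bash
python3 -c "
from h import *
togo([593,-152,150])"
```

```text
t21.60 [537.1 -67.5 224.1] toolx yaw 87.74 deg toolz [-0.101  0.003 -0.995] w48.2 F [-0.6  1.2  0. ]
tool-frame mm [-82.1  66.4  67.8] rows of 50: [-1.643  1.327  1.356]
```

```bash
python3 -m crank '[{"travel":[-0.5,0.3,0],"turn":0},{"travel":[-0.5,0.4,0.3],"turn":0},{"travel":[-0.5,0.4,0.5],"turn":0},{"travel":[-0.15,0.2,0.4],"turn":0},{"travel":[0,0,0],"turn":0}]' 1
python3 -c "
from h import *
togo([593,-152,60]); cv2.imwrite('pics/w17.png',imaging.get_image('wrist'))"
```

```text
t: 22.1
ee_pos: [591.2, -150.7, 148.2]
orientation: [-2.204, -2.121, 0.113]
ft_force: [-0.2, 0.3, -0.0]
width: 85.0
t22.10 [ 591.2 -150.7  148.2] toolx yaw 87.80 deg toolz [-0.109  0.007 -0.994] w85.0 F [-0.2  0.3 -0. ]
tool-frame mm [-1.5 11.5 87.5] rows of 50: [-0.031  0.23   1.75 ]
```

View pics/w17.png

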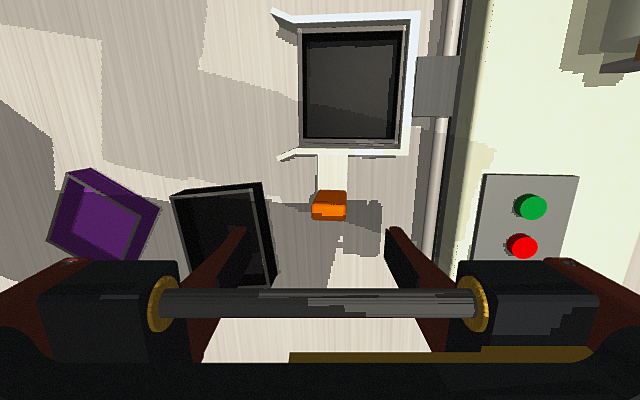

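Post top at (329,211), ahead of the open jaws. Descend to a TCP z of about 60.

```bash
python3 -m crank '[{"travel":[-0.03,0.06,0.45],"turn":0},{"travel":[0,0.06,0.45],"turn":0},{"travel":[0,0.05,0.4],"turn":0},{"travel":[0,0.04,0.3],"turn":0},{"travel":[0,0,0],"turn":0}]'
python3 -c "
from h import *
togo([593,-152,60])"
```

```text
t: 22.65
ee_pos: [591.9, -146.6, 67.6]
orientation: [-2.2, -2.124, 0.112]
ft_force: [-0.0, 0.1, 0.1]
width: 87.8
t22.65 [ 591.9 -146.6   67.6] toolx yaw 87.97 deg toolz [-0.109  0.008 -0.994] w87.8 F [-0.   0.1  0.1]
tool-frame mm [-5.4  2.1  7.4] rows of 50: [-0.108  0.042  0.147]
```

```bash
python3 -m crank '[{"travel":[-0.13,0.04,0.14],"turn":0},{"travel":[0,0,0],"turn":0},{"travel":[0,0,0],"turn":0},{"travel":[0,0,0],"turn":0},{"travel":[0,0,0],"turn":0},{"travel":[0,0,0],"turn":0},{"travel":[0,0,0],"turn":0},{"travel":[0,0,0],"turn":0},{"travel":[0,0,0],"turn":0},{"travel":[0,0,0],"turn":0}]' -1
python3 -c "
from h import *
togo([604.5,200,60]); cv2.imwrite('pics/w18.png',imaging.get_image('wrist'))"
```

```text
t: 23.65
ee_pos: [592.1, -153.4, 64.1]
orientation: [-2.199, -2.124, 0.114]
ft_force: [0.5, -0.4, -1.2]
width: 31.1
t23.65 [ 592.1 -153.4   64.1] toolx yaw 88.00 deg toolz [-0.11   0.007 -0.994] w31.1 F [ 0.5 -0.4 -1.2]
tool-frame mm [353.6   0.7   5.3] rows of 50: [7.073 0.014 0.106]
```

View pics/w18.png

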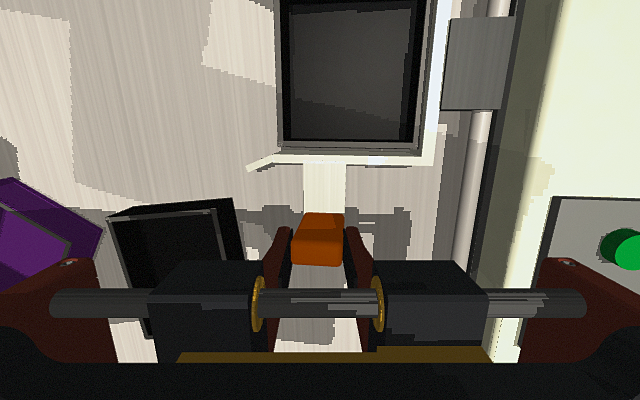

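The post is gripped. Run it home along tool +x, about 350 mm.

```bash
python3 -m crank '[{"travel":[0.1,0,0],"turn":0},{"travel":[0.2,0,0],"turn":0},{"travel":[0.25,0,0],"turn":0},{"travel":[0.25,0,0],"turn":0},{"travel":[0.25,0,0],"turn":0},{"travel":[0.25,0,0],"turn":0},{"travel":[0.2,0,0],"turn":0},{"travel":[0.1,0,0],"turn":0}]'
python3 -c "
from h import *
togo([604.5,200,60]); cv2.imwrite('pics/w19.png',imaging.get_image('wrist'))"
```

```text
t: 24.5
ee_pos: [595.4, -67.2, 64.1]
orientation: [-2.199, -2.127, 0.115]
ft_force: [-0.0, -2.2, -1.0]
width: 31.0
t24.50 [595.4 -67.2  64.1] toolx yaw 88.09 deg toolz [-0.109  0.005 -0.994] w31.0 F [-0.  -2.2 -1. ]
tool-frame mm [267.4   0.7   4.4] rows of 50: [5.347 0.013 0.089]
```

View pics/w19.png

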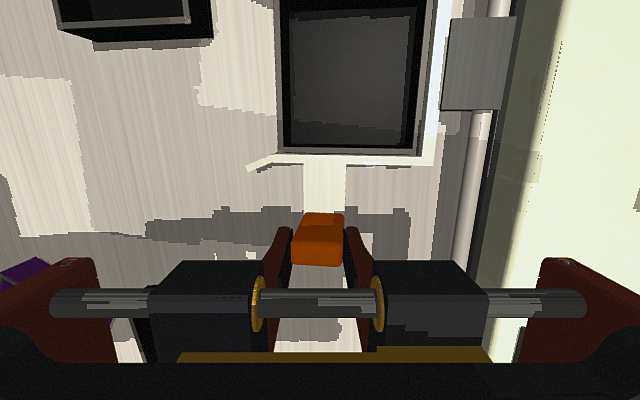

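Everything follows and the tray stays put. Continue.

```bash
python3 -m crank '[{"travel":[0.15,0,0],"turn":0},{"travel":[0.25,0,0],"turn":0},{"travel":[0.3,0,0],"turn":0},{"travel":[0.3,0,0],"turn":0},{"travel":[0.3,0,0],"turn":0},{"travel":[0.3,0,0],"turn":0},{"travel":[0.3,0,0],"turn":0},{"travel":[0.3,0,0],"turn":0},{"travel":[0.3,0,0],"turn":0},{"travel":[0.3,0,0],"turn":0},{"travel":[0.3,0,0],"turn":0},{"travel":[0.3,0,0],"turn":0},{"travel":[0.3,0,0],"turn":0},{"travel":[0.25,0,0],"turn":0},{"travel":[0.15,0,0],"turn":0},{"travel":[0,0,0],"turn":0}]'
python3 -c "
from h import *
togo([604.5,200,60]); cv2.imwrite('pics/w20.png',imaging.get_image('wrist'))"
```

```text
t: 26.15
ee_pos: [604.2, 157.3, 64.1]
orientation: [-2.2, -2.13, 0.111]
ft_force: [3.2, -1.3, -2.8]
width: 31.6
t26.15 [604.2 157.3  64.1] toolx yaw 88.15 deg toolz [-0.106  0.005 -0.994] w31.6 F [ 3.2 -1.3 -2.8]
tool-frame mm [42.7 -0.6  4.3] rows of 50: [ 0.854 -0.013  0.086]
```

View pics/w20.png

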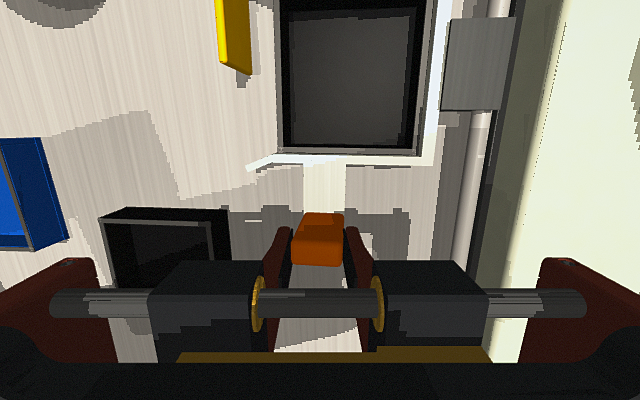

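Passing behind the yellow guard cleanly. Now the last ~40 mm, slower, until the stop is felt.

```bash
python3 -m crank '[{"travel":[0.12,0,0],"turn":0},{"travel":[0.15,0,0],"turn":0},{"travel":[0.15,0,0],"turn":0},{"travel":[0.12,0,0],"turn":0},{"travel":[0.1,0,0],"turn":0},{"travel":[0,0,0],"turn":0}]'
python3 -m crank '[{"travel":[0.1,0,0],"turn":0},{"travel":[0.1,0,0],"turn":0}]'
python3 -m crank '[{"travel":[0.1,0,0],"turn":0},{"travel":[0.1,0,0],"turn":0}]'
```

```text
t: 26.8
ee_pos: [605.5, 189.9, 64.1]
orientation: [-2.202, -2.128, 0.112]
ft_force: [3.3, -0.9, -2.6]
width: 31.2
t: 27.0
ee_pos: [605.8, 199.9, 64.1]
orientation: [-2.203, -2.127, 0.112]
ft_force: [3.6, -2.4, -2.8]
width: 31.0
t: 27.2
ee_pos: [606.0, 205.3, 64.1]
orientation: [-2.204, -2.134, 0.124]
ft_force: [4.1, -35.5, 4.3]
width: 30.9
```

Stop felt: Fy -35 N at y = 205, against about 200 expected. Ease off, release, and rise clear.

```bash
python3 -m crank '[{"travel":[0,0,0],"turn":0},{"travel":[0,0,0],"turn":0}]'
python3 -m crank '[{"travel":[0,0,0],"turn":0},{"travel":[0,0,0],"turn":0},{"travel":[0,0,0],"turn":0},{"travel":[0,0,0],"turn":0},{"travel":[0,0,0],"turn":0},{"travel":[0,0,0],"turn":0}]' 0.5
python3 -c "
from h import *
togo([596,195,160]); cv2.imwrite('pics/w21.png',imaging.get_image('wrist'))"
```

```text
t: 27.4
ee_pos: [606.0, 204.7, 64.1]
orientation: [-2.205, -2.133, 0.125]
ft_force: [2.1, -1.5, -3.3]
width: 31.2
t: 28.0
ee_pos: [603.9, 207.4, 64.8]
orientation: [-2.201, -2.131, 0.127]
ft_force: [0.1, -0.7, -0.4]
width: 65.4
t28.00 [603.9 207.4  64.8] toolx yaw 88.15 deg toolz [-0.112 -0.003 -0.994] w65.4 F [ 0.1 -0.7 -0.4]
tool-frame mm [-13.4 -18.  -93.7] rows of 50: [-0.267 -0.361 -1.874]
```

View pics/w21.png

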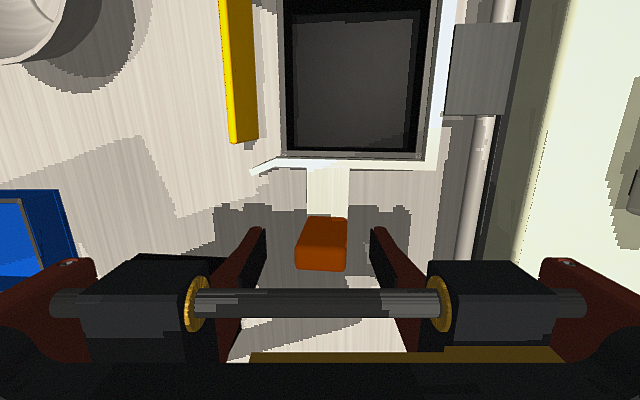

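```bash
python3 -m crank '[{"travel":[0,-0.05,-0.4],"turn":0},{"travel":[0,-0.06,-0.5],"turn":0},{"travel":[-0.1,-0.1,-0.8],"turn":0},{"travel":[-0.5,-0.3,-0.8],"turn":0},{"travel":[-0.8,-0.4,-0.4],"turn":0},{"travel":[-0.9,-0.2,0],"turn":0},{"travel":[-0.5,0,0],"turn":0},{"travel":[0,0,0],"turn":0},{"travel":[0,0,0],"turn":0}]'
python3 -c "
from h import *
state(); c=cam('wrist'); cv2.imwrite('pics/w22.png',imaging.get_image('wrist')); np.savez('w22.npz',*c)
im=imaging.get_image('top'); cv2.imwrite('pics/t3.png',im); cv2.imwrite('pics/t3c.png',cv2.resize(im[65:235,205:425],None,fx=3.5,fy=3.5,interpolation=cv2.INTER_CUBIC))"
```

```text
t: 28.95
ee_pos: [559.0, 66.2, 222.5]
orientation: [-2.201, -2.133, 0.127]
ft_force: [-0.6, 0.5, -0.2]
width: 65.7
t28.95 [559.   66.2 222.5] toolx yaw 88.22 deg toolz [-0.111 -0.004 -0.994] w65.7 F [-0.6  0.5 -0.2]
```

View pics/w22.png

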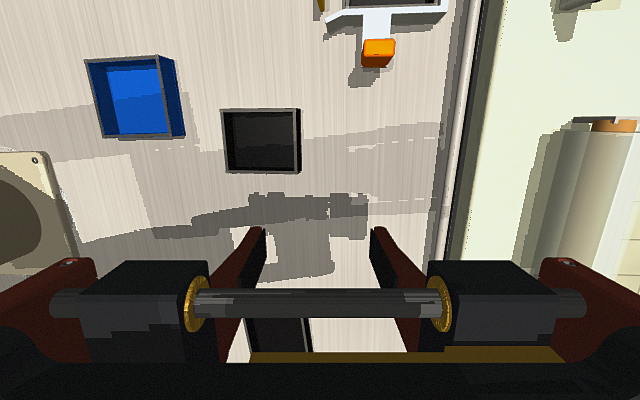

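View pics/t3c.png

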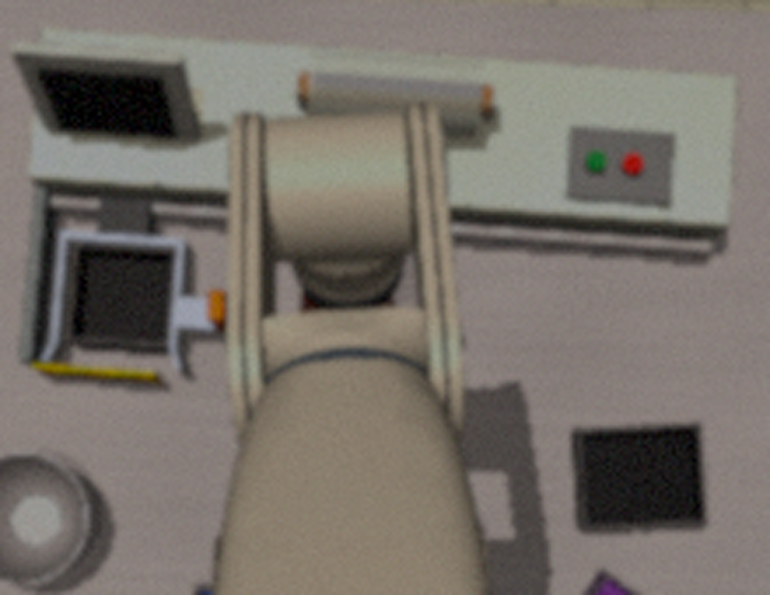

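From the top, the shuttle sits against the end stop at (45,300) with the tray inside, and the other objects look undisturbed. I'll take one overhead wrist check of the tray seat.

```bash
python3 -m crank '[{"travel":[0.5,0,-0.1],"turn":0},{"travel":[0.8,0,-0.1],"turn":0},{"travel":[0.8,0,0],"turn":0},{"travel":[0.7,0,0],"turn":0},{"travel":[0,0,0],"turn":0},{"travel":[0,0,0],"turn":0}]'
python3 -c "
from h import *
state(); c=cam('wrist'); im=imaging.get_image('wrist');cv2.imwrite('pics/w23.png',im); np.savez('w23.npz',*c)
cv2.imwrite('pics/w23c.png',cv2.resize(im[50:250,300:500],None,fx=3,fy=3,interpolation=cv2.INTER_CUBIC))"
```

```text
t: 29.65
ee_pos: [563.4, 218.5, 228.0]
orientation: [-2.191, -2.139, 0.132]
ft_force: [-0.5, -0.3, -0.7]
width: 65.7
t29.65 [563.4 218.5 228. ] toolx yaw 88.66 deg toolz [-0.115 -0.005 -0.993] w65.7 F [-0.5 -0.3 -0.7]
```

View pics/w23.png

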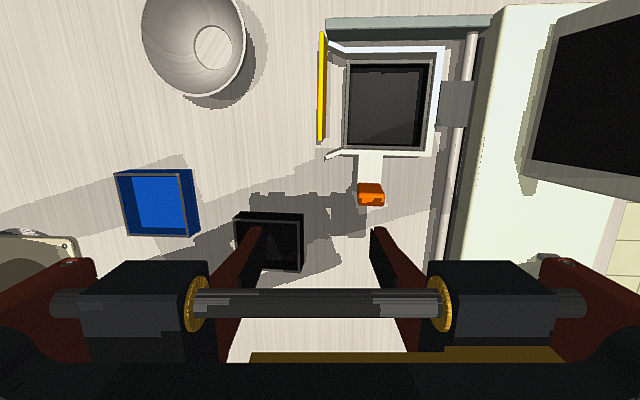

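View pics/w23c.png

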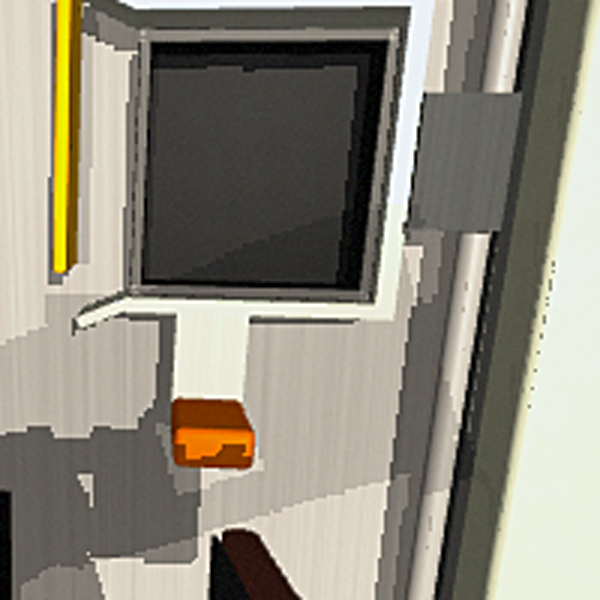

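```bash
python3 -c "
from h import *
d=np.load('w23.npz'); c=[d[k] for k in d.files]
f=lambda p,z:px2w(c,(p[0]/3+300-.33,p[1]/3+50-.33),z)
for n,p,z in [('tray TR',(400,29),32),('tray BR',(373,303),32),('TL',(142,29),32),('BL',(128,295),32),('back in T',(410,8),40),('back in B',(380,302),40),('post',(216,450),92),('stopR?',(0,0),50)]: print(n,np.round(f(p,z),1))
for p in [(490,17),(330,25)]: print('endstop edge',np.round(px2w(c,p,50),1))
im=cv2.imread('pics/w23.png'); cv2.imwrite('pics/w23d.png',cv2.resize(im[0:110,310:500],None,fx=4,fy=4,interpolation=cv2.INTER_CUBIC))"
```

```text
tray TR [677.9 357.   32. ]
tray BR [676.1 253.1  32. ]
TL [579.6 361.5  32. ]
BL [574.2 257.7  32. ]
back in T [678.8 362.5  40. ]
back in B [676.8 254.3  40. ]
post [608.7 205.9  92. ]
stopR? [526.3 370.5  50. ]
endstop edge [726.4 391.1  50. ]
endstop edge [561.1 393.3  50. ]
```

View pics/w23d.png

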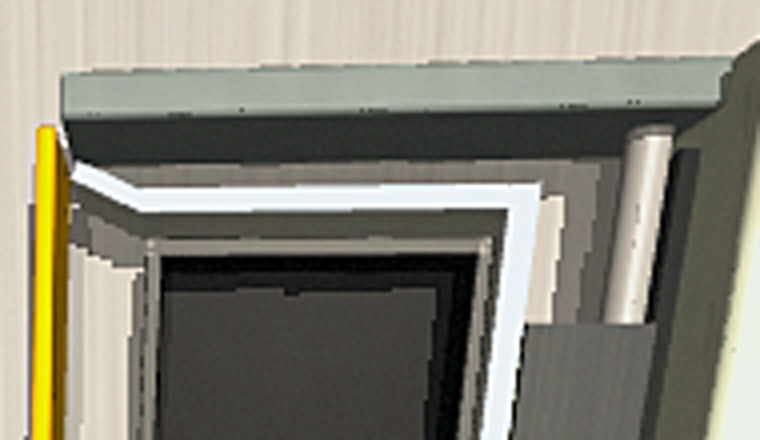

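```bash
python3 -c "
from h import *
d=np.load('w23.npz'); c=[d[k] for k in d.files]
print(np.round(px2w(c,(325.5,29.7),50),1),np.round(px2w(c,(490,26),50),1))
print('L wall outer z40',np.round(px2w(c,(345.5,46.7),40),1),np.round(px2w(c,(444.5,45.7),40),1)); state()"
```

```text
[556. 389.  50.] [727.6 382.8  50. ]
L wall outer z40 [577.9 373.2  40. ] [686.8 368.8  40. ]
t29.70 [563.4 218.3 228. ] toolx yaw 88.62 deg toolz [-0.115 -0.005 -0.993] w66.1 F [ 0.1  0.  -0.3]
```

The gap from stop face to post is 181.5 mm (181 at home) and from stop to wall 15 mm (15 at home). The shuttle is home and the robot touches nothing, so I'll hand in.

```bash
python3 -c "
from workcell import workorder
print(workorder.close_job())"
```

```text
the job is handed in; nothing more can be done
None
```

The medium tray is loaded and the shuttle is fully home. I handed the job in at about 29.7 s, with the gripper clear and touching nothing.

- **What I did:** I ran the empty shuttle about 40 mm by its post to bring it in front of the medium tray. I then pinched the tray's front wall and slid it along the table into the bay. It met the back wall with about 12 N sideways. Last, I pinched the post and ran the shuttle to the end stop, where I felt about 35 N, and let go.
- **Tray check:** it is square in the bay, and the gap to the back wall measures about 1 mm, within the measuring error. I did not nudge it again after that.
- **Home check:** the end stop is 181.5 mm from the post (181 expected at home) and 15 mm from the shuttle's left wall (15 expected).
- **Other objects:** the small and large trays, the blue tray and the bowl look unmoved in the last pictures. The pan, oil and jar were outside those close-up views; nothing touched them.

**What failed or disagreed:**
- **First pinch missed:** the jaws closed just above the tray wall and moved nothing. The fingertips appear to be about 22 mm shorter than stated, judged from the picture and a gentle probe. I pinched again lower and it held (about 4.8 mm opening on a 5 mm wall).
- **Tool tilt:** the tool tilted to about 6.5°, mainly while pushing the tray in, and the move command cannot correct that. It did not affect the later grips.

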